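# Clear the blanks and rack the gouge shafts

## Robot

A 7-joint arm with a two-finger parallel gripper is mounted at the origin on the work surface. World frame = base frame: x ahead of the robot, y to its left, z up, the work surface at z = 0. Lengths are in m, angles in degrees, forces in N, time in s.
With the tool pointing down it reaches from about 0.425 to 0.875 m from the base axis. Payload 4.7 kg.
Tool frame: the origin (TCP) lies midway between the tips of the shut fingers; the grasp point (between the pads) lies 19 mm behind it (env.grip_depth is the distance from the TCP to the grasp point, in m); z points along the fingers, y is the line along which they close (so a half turn about z gives the same grasp; the last joint's range is limited). The gripper opens to 87 mm and grips with 3 to 60 N. Pads are 19 mm wide; open, the fingers measure 117 mm over their backs; the gripper's body (75 mm by 190 mm) begins 51 mm behind the grasp point.
Start: joints at [-72.645, 18.392, -4.016, 83.108, 1.295, 78.541, -3.26], TCP at [0.185, 0.623, 0.223] pointing down, gripper open.
Joint ranges: [-163.93, 163.93], [-17.29, 119.83], [-79.2, 71.16], [3.27, 140.29], [-89.18, 269.18], [5.43, 117.66], [-154.24, 154.24]. Speed limits (degrees/s): [147.25, 147.25, 180, 180, 180, 180, 180].

## Interface

Orientations are given as [roll, pitch, yaw] about the fixed x, y, z axes, in that order (R = Rz(yaw) Ry(pitch) Rx(roll)).
In Python, from cell import get_obs, optics, env, nets gives the robot as it stands.
- The arm moves only by the shell command python3 -m creep 'ROWS' [FORCE]. ROWS is JSON, a list of rows, each an object of numbers: "wx", "wy", "wz": the turn, a rotation vector about the tool's x, y, z in degrees; "tx", "ty", "tz": the shift along the tool's x, y, z in mm; "gripper": the opening, from -1 (shut) to 1 (fully open). A call has 1 to 5 rows; each row is the pose to reach, as a shift and turn from the pose commanded when the call began, along the tool's axes at that moment; what a row does not reach only later rows make up. A row lasts 1/12 s, in which the tool goes at most 41.7 mm and 7.16 degrees, less where a joint would pass 70% of its speed; a pose out of reach is approached as far as the arm can. A call with a gripper value outside its range is refused whole. The fingers move at their own pace and stop on an object; FORCE is the grip in N (left out, the last holds). Time passes only in rows, so rows that repeat a pose let the fingers close. It gives the time, the measured TCP pose, the force, the opening and the grip force at its end, in the units of the state.
- get_obs(): the state, without advancing time (a new reading comes with each control period).
- optics.read_camera(name): name is "scene" or "top"; returns (picture, depth): 384x512x3 uint8, red, green, blue; 384x512 float32, m along the optical axis (not along the pixel's ray), 0 where there is no reading.
- optics.camera_info(name): a dict with "fovy" (degrees; the focal length in pixels is half the picture's height over the tangent of half this angle, whatever the lens; pixels are square), "cx", "cy" (the principal point, pixels), "R" (3x3) and "t" (3): a world point X has camera coordinates R X + t. Camera axes: x right, y down, z forward; pixel columns grow to the right and rows downward; lengths in m; the calibration is good to about 2 mm. A picture is of the moment at which its call begins. camera_info takes no time and is no camera call.
- env.sign_off(): hands the job in; it is judged then, once.
Trained networks look in the newest picture that a camera, given by its name, has taken for a name from the list of things; names that differ only in an ending like _2 or _b are one class to them, and where a whole thing is asked for, a point or a joint stands for the part that bears it (a point fixed in the world has none). Each returns a list of dicts, best first, with "confidence" (0 to 1); they miss things now and then, are a little off and sometimes report something else, mostly with a low value. They report only what shows in the picture. A call takes as long as a camera call. They do not tell look-alikes from the thing itself.
- nets.look_for(query, camera): "point" ([x, y, z] in m, in world coordinates, good to about 4 mm: the middle of the surface that is visible of it).
- nets.place_of(query, camera): "point" ([x, y, z] in m, in world coordinates, good to about 4 mm: a listed point, or the origin of a listed thing).
The state is a dict: "time_s": time; "qpos": joint angles; "joint_velocities": joint speeds; "effort": joint torques, N m; "tool_pos": TCP position; "tool_rot": TCP orientation; "force": force on the tool from outside, world axes, zero at the start; "wrist_torque": the same for the moment, N m; "grip_width": finger opening in m; "grasp_force": force on a finger pad.
Only numpy, scipy, OpenCV 4.12 (cv2) and the standard library are available. Lean on these libraries where they do the work, as an engineer would, in place of code of your own. Each camera call takes 0.05 s, during which the arm holds its last target. There are 200 camera calls.

## Task

Make room on the lathe's tool rack: pull every grey blank up off the rail against its sprung catches and stand them upright, side by side, in the plywood tray. Press every gouge shaft lying on the bench down past the sprung jaws of a free place until it sits fully home in both forks, one shaft to a place, and leave the bowl, the jar and the wood block where they are.

Things in the scene. Friction and masses are not known exactly. Their poses are not given: they have to be found in the camera images.
- shaft0_center (a point): gouge shaft lying on the bench: round steel bar, 14 mm diameter, 170 mm long, with a brass grip block at its middle, 44 mm long, 22 x 22 mm square, centred on the bar (so the bar lies level, axis 11 mm above the bench), and a dark cutting tip 10 mm longer at +x; 0.2 to 0.4 kg. This point: centre of the grip block; x along the bar. May be absent.
- shaft1_center (a point): a second gouge shaft, the same as shaft0. May be absent. Shafts may be racked with the tip either way round.
- shaft2_center (a point): a third gouge shaft, the same as shaft0. May be absent.
- blank0_center (a point): grey plastic blank clipped over the rail at one of the places: 45 mm (x, across the rail) by 32 mm (y, along it), 52 mm high. Upper 32 mm solid; below, two 20 mm legs straddle the rail, each with a bulge at the foot (53 mm over both). 0.07 to 0.14 kg. This point: its centre, 26 mm above its feet and below its top; z up; 40 mm above the bench when clipped. May be absent.
- blank1_center (a point): a second blank, the same as blank0; may be absent. A sprung roller catch on each side of the rail holds the foot bulges. Pulled straight up with roughly 10 N the catches give way within the first 15 mm; the legs are clear of the rail after 30 mm.
- blank2_center (a point): a third blank, the same as blank0; may be absent. A place without a blank is free from the start.
- clip0 (a point): first place on the rack: the point where the centre of a seated shaft's grip block lies, 64 mm above the bench. x: direction of the seated bar (across the rail); y: along the rail; z up. The bar lies in two black forks open at the top, 10 mm thick, at x = -50 and +50 mm, each 17 mm wide inside. A blank clipped here has its centre 24 mm below this point and is in the shaft's way.
- clip1 (a point): second, middle place, the same as clip0, 100 mm from it along y. Each fork has at -y a fixed tine, flaring outward, up to 27 mm above this point, and at +y a sprung hinged jaw whose steel roller overhangs the mouth 10 mm above this point.
- clip2 (a point): third place, the same as clip0, 100 mm beyond clip1. Pushing the bar down (roughly 10 N over both forks) swings the jaws aside to +y; they spring back over it once it rests on the fork floor, 7 mm below this point. The rail's top is 30 mm below this point.
- tray_in (a point): the shallow plywood tray on the bench, 130 mm (x) by 200 mm (y) outside, walls 5 mm thick, rim 30 mm above the bench. This point is the centre of its inner floor, about 5 mm above the bench. Holds three blanks side by side in a row along y, each with its 45 mm side along the tray's y.
- bowl: bystander: a turned wooden bowl, 120 mm across and 55 mm high, on the far side of the bench; origin under its centre
- wax: bystander: a squat glass jar with a steel lid, 70 mm across and 60 mm high; origin under its centre
- blockwood: bystander: a dark wood block 70 x 110 x 50 mm; origin under its centre
Things that resemble listed ones, but are neither listed nor needed, are in the scene too. What is shaped like the part that bears shaft0_center but purple is not meant. What is shaped like the part that bears shaft1_center but orange is not meant.

How it is judged (in metres and radians):
At the end, for the whole second after the job is handed in: Every shaft lies in both forks of one place: centre within 25 mm along the bar and 4 mm sideways and in height of the place's point, axis within 0.08 rad. Every blank stands upright (within 0.2 rad) on the tray floor, centre inside the walls. All at rest (((x of shaft0_center in the frame of clip0 between -0.025 and 0.025 m and y of shaft0_center in the frame of clip0 between -0.004 and 0.004 m and z of shaft0_center in the frame of clip0 between -0.004 and 0.004 m and angle between the x axis of shaft0_center and the x axis of clip0, either way round below 0.08 rad) or (x of shaft0_center in the frame of clip1 between -0.025 and 0.025 m and y of shaft0_center in the frame of clip1 between -0.004 and 0.004 m and z of shaft0_center in the frame of clip1 between -0.004 and 0.004 m and angle between the x axis of shaft0_center and the x axis of clip1, either way round below 0.08 rad) or (x of shaft0_center in the frame of clip2 between -0.025 and 0.025 m and y of shaft0_center in the frame of clip2 between -0.004 and 0.004 m and z of shaft0_center in the frame of clip2 between -0.004 and 0.004 m and angle between the x axis of shaft0_center and the x axis of clip2, either way round below 0.08 rad)) and linear speed of each of shaft0, shaft1, shaft2, blank0, blank1, blank2 below 0.02 m/s and ((x of shaft1_center in the frame of clip0 between -0.025 and 0.025 m and y of shaft1_center in the frame of clip0 between -0.004 and 0.004 m and z of shaft1_center in the frame of clip0 between -0.004 and 0.004 m and angle between the x axis of shaft1_center and the x axis of clip0, either way round below 0.08 rad) or (x of shaft1_center in the frame of clip1 between -0.025 and 0.025 m and y of shaft1_center in the frame of clip1 between -0.004 and 0.004 m and z of shaft1_center in the frame of clip1 between -0.004 and 0.004 m and angle between the x axis of shaft1_center and the x axis of clip1, either way round below 0.08 rad) or (x of shaft1_center in the frame of clip2 between -0.025 and 0.025 m and y of shaft1_center in the frame of clip2 between -0.004 and 0.004 m and z of shaft1_center in the frame of clip2 between -0.004 and 0.004 m and angle between the x axis of shaft1_center and the x axis of clip2, either way round below 0.08 rad)) and ((x of shaft2_center in the frame of clip0 between -0.025 and 0.025 m and y of shaft2_center in the frame of clip0 between -0.004 and 0.004 m and z of shaft2_center in the frame of clip0 between -0.004 and 0.004 m and angle between the x axis of shaft2_center and the x axis of clip0, either way round below 0.08 rad) or (x of shaft2_center in the frame of clip1 between -0.025 and 0.025 m and y of shaft2_center in the frame of clip1 between -0.004 and 0.004 m and z of shaft2_center in the frame of clip1 between -0.004 and 0.004 m and angle between the x axis of shaft2_center and the x axis of clip1, either way round below 0.08 rad) or (x of shaft2_center in the frame of clip2 between -0.025 and 0.025 m and y of shaft2_center in the frame of clip2 between -0.004 and 0.004 m and z of shaft2_center in the frame of clip2 between -0.004 and 0.004 m and angle between the x axis of shaft2_center and the x axis of clip2, either way round below 0.08 rad)) and x of blank0_center in the frame of tray_in between -0.062 and 0.062 m and y of blank0_center in the frame of tray_in between -0.097 and 0.097 m and z of blank0_center in the frame of tray_in between 0.015 and 0.034 m and angle between each of blank0_center, blank1_center, blank2_center's own z axis and vertical below 0.2 rad and x of blank1_center in the frame of tray_in between -0.062 and 0.062 m and y of blank1_center in the frame of tray_in between -0.097 and 0.097 m and z of blank1_center in the frame of tray_in between 0.015 and 0.034 m and x of blank2_center in the frame of tray_in between -0.062 and 0.062 m and y of blank2_center in the frame of tray_in between -0.097 and 0.097 m and z of blank2_center in the frame of tray_in between 0.015 and 0.034 m); the robot touches nothing.
It fails at once if the bowl is moved more than 30 mm (distance of bowl from where it was at the start of the episode above 0.03 m).
It fails at once if the jar is moved more than 30 mm (distance of wax from where it was at the start of the episode above 0.03 m).
It fails at once if the wood block is moved more than 30 mm (distance of blockwood from where it was at the start of the episode above 0.03 m).
Of blank0, blank1, blank2 only 2 to 3 are there at a start; the rules pass over those that are not, and their reading is None.
Of shaft0, shaft1, shaft2 only 2 to 3 are there at a start; the rules pass over those that are not, and their reading is None.
At some moment in a run one of shaft0, shaft1, shaft2 may be knocked a few centimetres aside while the robot is not near it.
It also fails if it takes over 210 s, if anything falls off the work surface, if the arm or the gripper's body presses on something with over 40 N, if the wrist force passes 120 N, or if a joint passes its speed limit or range.

## Working session

There is one attempt and no reset: what is moved stays moved. The work goes in short steps, Python scripts to look and compute and a shell command to move; the robot and the scene stay as the last step left them, time stands still between calls to the robot, and variables do not carry over. Pictures are saved under pics/ and viewed, at most 14 in all, crops included, and the job is handed in when it is done.

```bash
ls; mkdir -p pics; python3 - <<'E'
from cell import get_obs, optics, env, nets
import cv2,numpy as np
o=get_obs();print({k:np.round(o[k],3).tolist() for k in o})
print(env.grip_depth)
for c in("scene","top"):
    p,d=optics.read_camera(c);cv2.imwrite(f"pics/{c}0.png",p[...,::-1]);np.save(f"pics/{c}0.npy",d)
    i=optics.camera_info(c);print(c,i["fovy"],i["cx"],i["cy"],np.round(i["R"],3).tolist(),np.round(i["t"],3).tolist(), (-np.array(i["R"]).T@np.array(i["t"])).round(3))
    for q in["shaft0_center","blank0_center","clip0","clip1","clip2","tray_in","bowl","wax","blockwood"]:
        print(q,[(np.round(r["point"],3).tolist(),round(r["confidence"],2)) for r in nets.place_of(q,c)])
E
```

```text
pics
{'time_s': 0.0, 'qpos': [-72.644, 18.44, -4.017, 83.176, 1.296, 78.542, -3.26], 'joint_velocities': [-0.024, -0.024, -0.004, -0.02, 0.074, -0.067, -0.082], 'effort': [0.0, -49.128, -0.404, -31.254, -0.064, 0.044, 0.0], 'tool_pos': [0.185, 0.623, 0.221], 'tool_rot': [-179.888, 0.006, 163.456], 'force': [0.276, 0.19, 0.509], 'wrist_torque': [0.043, 0.001, 0.015], 'grasp_force': 0.0, 'grip_width': 0.087}
0.0187
scene 45.48601873021562 259.4053827609877 192.06151150063744 [[-0.702, 0.712, -0.014], [0.487, 0.465, -0.739], [-0.52, -0.526, -0.673]] [0.425, -0.227, 1.697] [1.29  0.695 0.981]
shaft0_center [([0.659, -0.486, 0.013], 0.78), ([0.555, -0.342, 0.009], 0.58)]
blank0_center [([0.602, -0.089, 0.042], 0.78), ([0.426, 0.309, 0.01], 0.74)]
clip0 [([0.592, 0.117, 0.062], 0.8), ([0.597, 0.013, 0.065], 0.66)]
clip1 [([0.592, 0.117, 0.062], 0.8), ([0.597, 0.013, 0.065], 0.66)]
clip2 [([0.592, 0.117, 0.062], 0.8), ([0.597, 0.013, 0.065], 0.66)]
tray_in [([0.39, -0.346, 0.007], 0.8)]
bowl [([0.783, 0.155, -0.0], 0.87)]
wax [([0.751, -0.18, -0.002], 0.91), ([0.388, -0.348, 0.008], 0.36), ([0.427, 0.31, 0.009], 0.18)]
blockwood [([0.789, 0.001, 0.003], 0.72)]
top 56.563718517401604 257.3234214506933 188.1608808875958 [[0.044, -0.999, -0.0], [-0.977, -0.043, -0.21], [0.21, 0.009, -0.978]] [-0.026, 0.587, 1.234] [ 0.315 -0.013  1.33 ]
shaft0_center [([0.556, -0.342, 0.013], 0.78), ([0.651, -0.488, 0.013], 0.58)]
blank0_center [([0.596, -0.084, 0.043], 0.43)]
clip0 [([0.602, -0.087, 0.062], 0.69), ([0.595, 0.013, 0.064], 0.66), ([0.594, 0.114, 0.064], 0.55)]
clip1 [([0.602, -0.087, 0.062], 0.69), ([0.595, 0.013, 0.064], 0.66), ([0.594, 0.114, 0.064], 0.55)]
clip2 [([0.602, -0.087, 0.062], 0.69), ([0.595, 0.013, 0.064], 0.66), ([0.594, 0.114, 0.064], 0.55)]
tray_in [([0.391, -0.343, 0.003], 0.62)]
bowl [([0.78, 0.153, 0.002], 0.76)]
wax [([0.752, -0.178, 0.003], 0.62)]
blockwood [([0.792, 0.002, -0.001], 0.59)]
```

```bash
python3 - <<'E'
import cv2
for c in("scene","top"):
    cv2.imwrite(f"pics/{c}0b.png",cv2.resize(cv2.imread(f"pics/{c}0.png"),(800,600),interpolation=cv2.INTER_CUBIC))
E
```

```text
(no output)
```

View pics/scene0b.png

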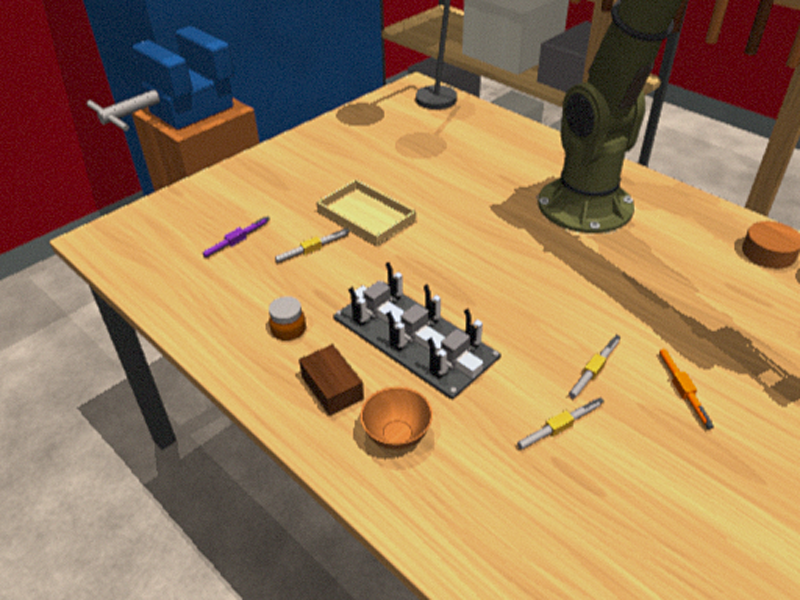

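View pics/top0b.png

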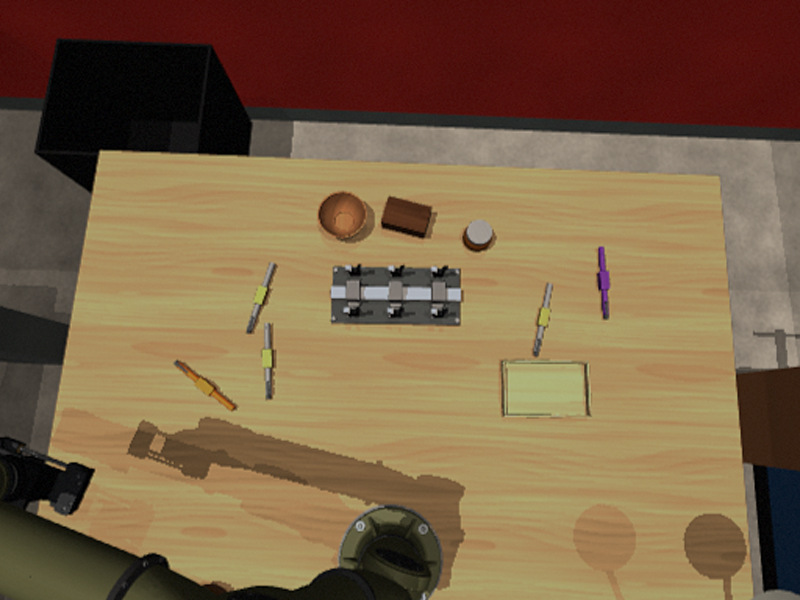

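The pictures (800x600) show three yellow-gripped shafts. In the top view they are at (261,296), (267,358) and (544,317); in the scene view at (560,422), (597,363) and (312,243).
- **Look-alikes:** the purple bar, top (604,282) and scene (236,238), and the orange bar, top (205,385) and scene (684,383). I leave both out.
- **Blanks:** all three places hold one, top (353,290), (396,291) and (439,291).
- **Tray:** top (546,388).

Next I measure precisely from both depth views.

```bash
cat > h.py <<'E'
from cell import get_obs, optics, env, nets
import cv2,numpy as np
def cloud(c):
    p,d=optics.read_camera(c);i=optics.camera_info(c)
    f=p.shape[0]/2/np.tan(np.radians(i["fovy"])/2)
    v,u=np.mgrid[:p.shape[0],:p.shape[1]]
    X=np.stack([(u-i["cx"])/f*d,(v-i["cy"])/f*d,d],-1)
    W=(X-np.array(i["t"]))@np.array(i["R"])
    return p,W,d>0
def yaw_of(xy,mod=180):
    r=cv2.minAreaRect(xy.astype(np.float32)*1000);return r
def near(W,m,c,r,z0,z1):
    q=W[m];return (np.hypot(*(q[:,:2]-c).T)<r)&(q[:,2]>z0)&(q[:,2]<z1)
def shafts(cams=("scene","top")):
    for c in cams:
        p,W,m=cloud(c);hsv=cv2.cvtColor(p,cv2.COLOR_RGB2HSV)
        ye=cv2.inRange(hsv,(24,120,90),(34,255,255))
        n,l,s,ce=cv2.connectedComponentsWithStats(ye)
        for k in range(1,n):
            if 12<s[k,4]<400:
                q=W[(l==k)&m]
                if len(q)==0: continue
                g=np.median(q,0)
                if g[2]<.005: continue
                w=W[m];b=w[near(W,m,g[:2],.1,.006 if g[2]<.04 else .05,.1)]
                vx,vy,x0,y0=cv2.fitLine(b[:,:2].astype(np.float32),cv2.DIST_HUBER,0,.001,.001).ravel()
                d=np.array([vx,vy]);t=(g[:2]-[x0,y0])@d
                e=(b[:,:2]-[x0,y0])@d
                print(c,"yellow",g.round(4),"px",ce[k].round(),s[k,4],"on axis",(np.array([x0,y0])+t*d).round(4),"ztop",np.percentile(q[:,2],90).round(3),"mid of ends",(np.array([x0,y0])+d*(e.min()+e.max())/2).round(4),"len",np.ptp(e).round(3),"yaw",np.degrees(np.arctan2(vy,vx)).round(1)%180)
def tops(z0,z1,box,cams=("scene","top"),minpx=8):
    for c in cams:
        p,W,m=cloud(c)
        k=(m&(W[...,2]>z0)&(W[...,2]<z1)&(W[...,0]>box[0])&(W[...,0]<box[1])&(W[...,1]>box[2])&(W[...,1]<box[3])).astype(np.uint8)
        n,l,s,ce=cv2.connectedComponentsWithStats(k,connectivity=4)
        for j in range(1,n):
            if s[j,4]>=minpx:
                q=W[l==j];r=cv2.minAreaRect(q[:,:2].astype(np.float32)*1000)
                print(c,z0,z1,s[j,4],"mean",q.mean(0).round(4),"rect",np.round(r[0],1),np.round(r[1],1),round(r[2],1),"px",ce[j].round())
E
python3 - <<'E'
from h import *
shafts()
print("blanks");tops(.058,.072,(.56,.63,-.14,.17))
print("forks");tops(.076,.1,(.5,.7,-.2,.2),minpx=3)
print("rail base");tops(.004,.03,(.5,.7,-.2,.2),minpx=200)
print("tray rim");tops(.018,.04,(.3,.475,-.47,-.22),minpx=30)
E
```

```text
scene yellow [ 0.5609 -0.3402  0.0211] px [198. 155.] 44 on axis [ 0.5617 -0.3364] ztop 0.023 mid of ends [ 0.5544 -0.3348] len 0.178 yaw 167.7
scene yellow [0.4315 0.3115 0.0203] px [381. 232.] 79 on axis [0.4312 0.3141] ztop 0.023 mid of ends [0.4316 0.3141] len 0.186 yaw 6.1
scene yellow [0.5802 0.3408 0.0204] px [358. 268.] 108 on axis [0.581  0.3439] ztop 0.023 mid of ends [0.5786 0.3445] len 0.182 yaw 165.9
top yellow [0.5819 0.3427 0.0203] px [166. 188.] 65 on axis [0.5813 0.3402] ztop 0.024 mid of ends [0.5751 0.3415] len 0.18 yaw 168.2
top yellow [ 0.5585 -0.3396  0.0203] px [348. 202.] 66 on axis [ 0.5587 -0.3386] ztop 0.024 mid of ends [ 0.5521 -0.3372] len 0.178 yaw 168.3
top yellow [0.433  0.3114 0.0211] px [170. 228.] 59 on axis [0.4328 0.3125] ztop 0.024 mid of ends [0.4315 0.3122] len 0.193 yaw 10.8
blanks
scene 0.058 0.072 131 mean [ 0.6024 -0.0809  0.0641] rect [601.  -81.5] [34.5 48.8] 89.0 px [241. 186.]
scene 0.058 0.072 144 mean [0.5998 0.0179 0.0638] rect [597.5  16.9] [48.1 36.4] 0.5 px [265. 201.]
scene 0.058 0.072 157 mean [0.5973 0.118  0.0644] rect [595.2 
[... 2295 characters left out ...]
5462 -0.0767  0.0774] rect [546.4 -78. ] [10.2  5.3] 47.4 px [278. 200.]
top 0.076 0.1 9 mean [ 0.5484 -0.0992  0.0855] rect [547.7 -98.3] [10.8  8.4] 79.3 px [285. 199.]
rail base
scene 0.004 0.03 1695 mean [0.6294 0.0533 0.013 ] rect [598.7  16.9] [144.8 313.4] 2.0 px [267. 225.]
top 0.004 0.03 791 mean [0.6392 0.0185 0.0117] rect [637.3  20.9] [ 58.2 310.6] 0.8 px [253. 177.]
top 0.004 0.03 1092 mean [0.5534 0.0141 0.0123] rect [554.9  16. ] [ 63.8 312.1] 2.4 px [253. 200.]
tray rim
scene 0.018 0.04 425 mean [ 0.3918 -0.3364  0.0251] rect [ 391.6 -340.6] [138.5 208.6] 1.0 px [235. 134.]
top 0.018 0.04 301 mean [ 0.3887 -0.3497  0.0271] rect [ 387.9 -342.4] [129.6 201.2] 1.4 px [352. 248.]
```

```bash
cat >> h.py <<'E'
def to(x,y,z,yaw):
    o=get_obs();p=np.array(o["tool_pos"]);a=np.radians(o["tool_rot"][2])
    d=(np.array([x,y,z])-p)*1000;w=(yaw-o["tool_rot"][2]+180)%360-180
    out=[]
    for b in(a,np.radians(yaw)):
        out.append(np.round([np.cos(b)*d[0]+np.sin(b)*d[1],np.sin(b)*d[0]-np.cos(b)*d[1],-d[2]],1))
    print("pos",p.round(4),"rot",np.round(o["tool_rot"],2),"t",round(o["time_s"],2),"| shift now-axes",out[0],"| shift after turn",out[1],"| wz",round(-w,2),"grip",round(o["grip_width"],4))
E
python3 -m creep '[{"wz":-6},{"wz":-12},{"wz":-18.1}]' 40
for i in 1; do :; done
python3 -m creep '[{"tx":-98.5,"ty":-129.2,"tz":18},{"tx":-98.5,"ty":-129.2,"tz":18},{"tx":-98.5,"ty":-129.2,"tz":18},{"tx":-98.5,"ty":-129.2,"tz":18}]'
python3 -m creep '[{"tx":-98.5,"ty":-129.2,"tz":18},{"tx":-98.5,"ty":-129.2,"tz":18},{"tx":-98.5,"ty":-129.2,"tz":18},{"tx":-98.5,"ty":-129.2,"tz":18}]'
python3 -m creep '[{"tx":-98.5,"ty":-129.2,"tz":18},{"tx":-98.5,"ty":-129.2,"tz":18},{"tx":-98.5,"ty":-129.2,"tz":18},{"tx":-98.5,"ty":-129.2,"tz":18}]'
python3 -m creep '[{"tx":-98.5,"ty":-129.2,"tz":18},{"tx":-98.5,"ty":-129.2,"tz":18},{"tx":-98.5,"ty":-129.2,"tz":18},{"tx":-98.5,"ty":-129.2,"tz":18},{"tx":-98.5,"ty":-129.2,"tz":18}]'
python3 -c "
from h import *
to(.5935,.1172,.15,181.6)"
```

```text
pos [0.1851 0.6231 0.2226] rot [179.99   0.   163.46] t 1.5 | shift now-axes [-535.5 -368.7   72.6] | shift after turn [-394.1 -517.1   72.6] | wz -18.14 grip 0.0869validation failed for argument at $[0]...
validation failed for argument at $[0]...
validation failed for argument at $[0]...
validation failed for argument at $[0]...
validation failed for argument at $[0]...
```

```bash
python3 -m creep '[{"wx":0,"wy":0,"wz":-6,"tx":0,"ty":0,"tz":0,"gripper":1},{"wx":0,"wy":0,"wz":-12,"tx":0,"ty":0,"tz":0,"gripper":1},{"wx":0,"wy":0,"wz":-18.1,"tx":0,"ty":0,"tz":0,"gripper":1}]' 40
```

```text
time_s: 1.75
tool_pos: [0.1851, 0.6231, 0.2226]
tool_rot: [180.0, 0.0, -178.1]
force: [-0.3, -0.4, -0.3]
grip_width: 0.0872
grasp_force: 0.0
```

```bash
python3 -m creep '[{"wx":0,"wy":0,"wz":0,"tx":-98.5,"ty":-129.2,"tz":18,"gripper":1},{"wx":0,"wy":0,"wz":0,"tx":-98.5,"ty":-129.2,"tz":18,"gripper":1},{"wx":0,"wy":0,"wz":0,"tx":-98.5,"ty":-129.2,"tz":18,"gripper":1},{"wx":0,"wy":0,"wz":0,"tx":-98.5,"ty":-129.2,"tz":18,"gripper":1}]'
python3 -m creep '[{"wx":0,"wy":0,"wz":0,"tx":-98.5,"ty":-129.2,"tz":18,"gripper":1},{"wx":0,"wy":0,"wz":0,"tx":-98.5,"ty":-129.2,"tz":18,"gripper":1},{"wx":0,"wy":0,"wz":0,"tx":-98.5,"ty":-129.2,"tz":18,"gripper":1},{"wx":0,"wy":0,"wz":0,"tx":-98.5,"ty":-129.2,"tz":18,"gripper":1}]'
python3 -m creep '[{"wx":0,"wy":0,"wz":0,"tx":-98.5,"ty":-129.2,"tz":18,"gripper":1},{"wx":0,"wy":0,"wz":0,"tx":-98.5,"ty":-129.2,"tz":18,"gripper":1},{"wx":0,"wy":0,"wz":0,"tx":-98.5,"ty":-129.2,"tz":18,"gripper":1},{"wx":0,"wy":0,"wz":0,"tx":-98.5,"ty":-129.2,"tz":18,"gripper":1}]'
python3 -m creep '[{"wx":0,"wy":0,"wz":0,"tx":-98.5,"ty":-129.2,"tz":18,"gripper":1},{"wx":0,"wy":0,"wz":0,"tx":-98.5,"ty":-129.2,"tz":18,"gripper":1},{"wx":0,"wy":0,"wz":0,"tx":-98.5,"ty":-129.2,"tz":18,"gripper":1},{"wx":0,"wy":0,"wz":0,"tx":-98.5,"ty":-129.2,"tz":18,"gripper":1},{"wx":0,"wy":0,"wz":0,"tx":-98.5,"ty":-129.2,"tz":18,"gripper":1}]'
python3 -c "
from h import *
to(.5935,.1172,.038,181.6)"
```

```text
time_s: 2.08
tool_pos: [0.2886, 0.4946, 0.2044]
tool_rot: [-180.0, 0.0, -178.5]
force: [0.9, 0.2, -0.3]
grip_width: 0.087
grasp_force: 0.0
time_s: 2.42
tool_pos: [0.3905, 0.3679, 0.1867]
tool_rot: [180.0, 0.0, -178.5]
force: [0.2, -0.3, 0.6]
grip_width: 0.0871
grasp_force: 0.0
time_s: 2.75
tool_pos: [0.4924, 0.2413, 0.1688]
tool_rot: [180.0, 0.1, -178.5]
force: [0.6, 1.4, 0.2]
grip_width: 0.0871
grasp_force: 0.0
time_s: 3.17
tool_pos: [0.5969, 0.1069, 0.15]
tool_rot: [-179.6, 0.1, -179.1]
force: [-0.6, -1.9, -0.0]
grip_width: 0.087
grasp_force: 0.0
pos [0.5969 0.1069 0.15  ] rot [-1.7965e+02  1.4000e-01 -1.7911e+02] t 3.17 | shift now-axes [  3.3  10.4 112. ] | shift after turn [  3.1  10.4 112. ] | wz -0.71 grip 0.087
```

```bash
python3 -m creep '[{"wx":0,"wy":0,"wz":0,"tx":0,"ty":0,"tz":30,"gripper":1},{"wx":0,"wy":0,"wz":0,"tx":0,"ty":0,"tz":60,"gripper":1},{"wx":0,"wy":0,"wz":0,"tx":0,"ty":0,"tz":70,"gripper":1},{"wx":0,"wy":0,"wz":0,"tx":0,"ty":0,"tz":70,"gripper":1},{"wx":0,"wy":0,"wz":0,"tx":0,"ty":0,"tz":70,"gripper":1}]'
python3 -c "
from h import *
to(.5935,.1172,.038,181.6)"
```

```text
time_s: 3.58
tool_pos: [0.5929, 0.1175, 0.0809]
tool_rot: [-180.0, -0.0, -178.4]
force: [0.2, -0.4, 1.1]
grip_width: 0.0863
grasp_force: 0.0
pos [0.5929 0.1175 0.0809] rot [-1.7999e+02 -2.0000e-02 -1.7842e+02] t 3.58 | shift now-axes [-0.6 -0.3 42.9] | shift after turn [-0.6 -0.3 42.9] | wz -0.02 grip 0.0863
```

```bash
python3 -m creep '[{"wx":0,"wy":0,"wz":0,"tx":0,"ty":0,"tz":22,"gripper":1},{"wx":0,"wy":0,"wz":0,"tx":0,"ty":0,"tz":42,"gripper":1},{"wx":0,"wy":0,"wz":0,"tx":0,"ty":0,"tz":43,"gripper":1},{"wx":0,"wy":0,"wz":0,"tx":0,"ty":0,"tz":43,"gripper":-1},{"wx":0,"wy":0,"wz":0,"tx":0,"ty":0,"tz":43,"gripper":-1}]' 40
python3 -m creep '[{"wx":0,"wy":0,"wz":0,"tx":0,"ty":0,"tz":0,"gripper":-1},{"wx":0,"wy":0,"wz":0,"tx":0,"ty":0,"tz":0,"gripper":-1},{"wx":0,"wy":0,"wz":0,"tx":0,"ty":0,"tz":0,"gripper":-1},{"wx":0,"wy":0,"wz":0,"tx":0,"ty":0,"tz":0,"gripper":-1},{"wx":0,"wy":0,"wz":0,"tx":0,"ty":0,"tz":0,"gripper":-1}]' 40
```

```text
time_s: 4.0
tool_pos: [0.5945, 0.1176, 0.0397]
tool_rot: [180.0, 0.2, -178.4]
force: [0.1, -0.4, 0.2]
grip_width: 0.08
grasp_force: 0.0
time_s: 4.42
tool_pos: [0.5932, 0.1172, 0.0379]
tool_rot: [180.0, 0.0, -178.4]
force: [-0.0, 0.3, -0.6]
grip_width: 0.0482
grasp_force: 0.0
```

```bash
python3 -m creep '[{"wx":0,"wy":0,"wz":0,"tx":0,"ty":0,"tz":0,"gripper":-1},{"wx":0,"wy":0,"wz":0,"tx":0,"ty":0,"tz":0,"gripper":-1},{"wx":0,"wy":0,"wz":0,"tx":0,"ty":0,"tz":0,"gripper":-1},{"wx":0,"wy":0,"wz":0,"tx":0,"ty":0,"tz":0,"gripper":-1},{"wx":0,"wy":0,"wz":0,"tx":0,"ty":0,"tz":0,"gripper":-1}]' 40
python3 -m creep '[{"wx":0,"wy":0,"wz":0,"tx":0,"ty":0,"tz":-4,"gripper":-1},{"wx":0,"wy":0,"wz":0,"tx":0,"ty":0,"tz":-8,"gripper":-1},{"wx":0,"wy":0,"wz":0,"tx":0,"ty":0,"tz":-14,"gripper":-1},{"wx":0,"wy":0,"wz":0,"tx":0,"ty":0,"tz":-22,"gripper":-1},{"wx":0,"wy":0,"wz":0,"tx":0,"ty":0,"tz":-32,"gripper":-1}]' 40
python3 -m creep '[{"wx":0,"wy":0,"wz":0,"tx":0,"ty":0,"tz":-25,"gripper":-1},{"wx":0,"wy":0,"wz":0,"tx":0,"ty":0,"tz":-50,"gripper":-1},{"wx":0,"wy":0,"wz":0,"tx":0,"ty":0,"tz":-80,"gripper":-1},{"wx":0,"wy":0,"wz":0,"tx":0,"ty":0,"tz":-80,"gripper":-1}]' 40
python3 -c "
from h import *
to(.391,-.282,.15,91.3)"
```

```text
time_s: 4.83
tool_pos: [0.593, 0.1169, 0.0376]
tool_rot: [-180.0, -0.0, -178.5]
force: [-0.6, -0.3, 1.1]
grip_width: 0.0318
grasp_force: 40.0
time_s: 5.25
tool_pos: [0.5932, 0.1174, 0.0711]
tool_rot: [180.0, 0.0, -178.4]
force: [0.2, 0.3, -1.2]
grip_width: 0.0318
grasp_force: 40.0
time_s: 5.58
tool_pos: [0.5973, 0.118, 0.1584]
tool_rot: [179.8, 0.7, -178.5]
force: [2.4, 0.4, 0.1]
grip_width: 0.032
grasp_force: 40.0
pos [0.5973 0.118  0.1584] rot [ 179.78    0.7  -178.46] t 5.58 | shift now-axes [ 217.  -394.3    8.4] | shift after turn [-395.2 -215.4    8.4] | wz 90.24 grip 0.032
```

```bash
python3 -m creep '[{"wx":0,"wy":0,"wz":6,"tx":14,"ty":-26,"tz":0,"gripper":-1},{"wx":0,"wy":0,"wz":12,"tx":28,"ty":-52,"tz":0,"gripper":-1},{"wx":0,"wy":0,"wz":18,"tx":42,"ty":-79,"tz":0,"gripper":-1},{"wx":0,"wy":0,"wz":24,"tx":57,"ty":-105,"tz":0,"gripper":-1},{"wx":0,"wy":0,"wz":30,"tx":71,"ty":-131,"tz":0,"gripper":-1}]' 40
python3 -m creep '[{"wx":0,"wy":0,"wz":6,"tx":-1,"ty":-30,"tz":0,"gripper":-1},{"wx":0,"wy":0,"wz":12,"tx":-2,"ty":-60,"tz":0,"gripper":-1},{"wx":0,"wy":0,"wz":18,"tx":-3,"ty":-90,"tz":0,"gripper":-1},{"wx":0,"wy":0,"wz":24,"tx":-4,"ty":-120,"tz":0,"gripper":-1},{"wx":0,"wy":0,"wz":30,"tx":-4,"ty":-149,"tz":0,"gripper":-1}]' 40
python3 -m creep '[{"wx":0,"wy":0,"wz":10,"tx":-26,"ty":-42,"tz":0,"gripper":-1},{"wx":0,"wy":0,"wz":20,"tx":-52,"ty":-84,"tz":0,"gripper":-1},{"wx":0,"wy":0,"wz":30.2,"tx":-78,"ty":-127,"tz":0,"gripper":-1},{"wx":0,"wy":0,"wz":30.2,"tx":-78,"ty":-127,"tz":0,"gripper":-1},{"wx":0,"wy":0,"wz":30.2,"tx":-78,"ty":-127,"tz":0,"gripper":-1}]' 40
python3 -m creep '[{"wx":0,"wy":0,"wz":0,"tx":0,"ty":0,"tz":20,"gripper":-1},{"wx":0,"wy":0,"wz":0,"tx":0,"ty":0,"tz":40,"gripper":-1},{"wx":0,"wy":0,"wz":0,"tx":0,"ty":0,"tz":50,"gripper":-1},{"wx":0,"wy":0,"wz":0,"tx":0,"ty":0,"tz":50,"gripper":-1}]' 40
python3 -c "
from h import *
to(.391,-.282,.03,91.3)
tops(.1,.15,(.3,.48,-.4,-.2))"
```

```text
time_s: 6.0
tool_pos: [0.5251, -0.0169, 0.1511]
tool_rot: [179.9, 0.1, 151.3]
force: [-0.1, 0.5, -1.9]
grip_width: 0.0316
grasp_force: 40.0
time_s: 6.42
tool_pos: [0.4578, -0.1501, 0.1511]
tool_rot: [179.9, 0.0, 121.2]
force: [-0.2, 0.7, -0.8]
grip_width: 0.0313
grasp_force: 40.0
time_s: 6.83
tool_pos: [0.3874, -0.2878, 0.1514]
tool_rot: [179.9, 0.1, 90.5]
force: [-0.7, -0.9, -1.3]
grip_width: 0.0322
grasp_force: 40.0
time_s: 7.17
tool_pos: [0.3895, -0.2807, 0.0984]
tool_rot: [-179.9, -0.1, 91.3]
force: [-1.0, 0.1, -1.0]
grip_width: 0.0318
grasp_force: 40.0
pos [ 0.3895 -0.2807  0.0984] rot [-1.7985e+02 -1.0000e-01  9.1340e+01] t 7.17 | shift now-axes [-1.3  1.5 68.4] | shift after turn [-1.3  1.5 68.4] | wz 0.04 grip 0.0318
scene 0.1 0.15 215 mean [ 0.3959 -0.2703  0.1237] rect [ 393.5 -275.7] [48.6 52.9] 49.7 px [245. 118.]
top 0.1 0.15 12 mean [ 0.3931 -0.2686  0.1257] rect [ 393.4 -268.8] [36.7  2.1] 0.3 px [335. 244.]
top 0.1 0.15 18 mean [ 0.3883 -0.2591  0.115 ] rect [ 388.4 -259.2] [27.1  1.5] 0.7 px [332. 246.]
```

```bash
python3 -m creep '[{"wx":0,"wy":0,"wz":0,"tx":-1,"ty":1,"tz":25,"gripper":-1},{"wx":0,"wy":0,"wz":0,"tx":-1,"ty":1,"tz":45,"gripper":-1},{"wx":0,"wy":0,"wz":0,"tx":-1,"ty":1,"tz":60,"gripper":-1},{"wx":0,"wy":0,"wz":0,"tx":-1,"ty":1,"tz":68,"gripper":-1},{"wx":0,"wy":0,"wz":0,"tx":-1,"ty":1,"tz":68,"gripper":-1}]' 40
python3 -m creep '[{"wx":0,"wy":0,"wz":0,"tx":0,"ty":0,"tz":0,"gripper":0.2},{"wx":0,"wy":0,"wz":0,"tx":0,"ty":0,"tz":0,"gripper":0.2},{"wx":0,"wy":0,"wz":0,"tx":0,"ty":0,"tz":0,"gripper":0.2},{"wx":0,"wy":0,"wz":0,"tx":0,"ty":0,"tz":0,"gripper":0.2},{"wx":0,"wy":0,"wz":0,"tx":0,"ty":0,"tz":0,"gripper":0.2}]' 40
python3 -m creep '[{"wx":0,"wy":0,"wz":0,"tx":0,"ty":0,"tz":-15,"gripper":0.2},{"wx":0,"wy":0,"wz":0,"tx":0,"ty":0,"tz":-40,"gripper":1},{"wx":0,"wy":0,"wz":0,"tx":0,"ty":0,"tz":-80,"gripper":1},{"wx":0,"wy":0,"wz":0,"tx":0,"ty":0,"tz":-120,"gripper":1},{"wx":0,"wy":0,"wz":0,"tx":0,"ty":0,"tz":-120,"gripper":1}]' 40
python3 -c "
from h import *
to(.596,.0165,.15,181.6)
tops(.045,.07,(.3,.48,-.45,-.2))"
```

```text
time_s: 7.68
tool_pos: [0.3915, -0.2822, 0.0311]
tool_rot: [-179.9, -0.0, 91.4]
force: [-0.8, 0.7, -0.6]
grip_width: 0.0318
grasp_force: 40.0
time_s: 8.1
tool_pos: [0.3924, -0.2827, 0.0323]
tool_rot: [179.9, 0.0, 91.4]
force: [-0.3, -0.0, -0.4]
grip_width: 0.0506
grasp_force: 0.0
time_s: 8.52
tool_pos: [0.3958, -0.2854, 0.159]
tool_rot: [179.3, 0.2, 91.3]
force: [1.8, -1.7, -0.5]
grip_width: 0.0714
grasp_force: 0.0
pos [ 0.3958 -0.2854  0.159 ] rot [179.3    0.24  91.32] t 8.52 | shift now-axes [297.2 207.1   9. ] | shift after turn [-208.5  296.2    9. ] | wz -90.28 grip 0.0714
scene 0.045 0.07 102 mean [ 0.3965 -0.2779  0.0539] rect [ 392.8 -279.6] [35.5 49.5] 1.5 px [244. 134.]
top 0.045 0.07 84 mean [ 0.3914 -0.2738  0.0542] rect [ 390.7 -274. ] [31.5 29.4] 1.9 px [332. 246.]
top 0.045 0.07 10 mean [ 0.3915 -0.3014  0.0544] rect [ 391.7 -301.3] [ 1.7 31.5] 89.2 px [340. 246.]
```

```bash
python3 -m creep '[{"wx":0,"wy":0,"wz":-6,"tx":20,"ty":14,"tz":0,"gripper":1},{"wx":0,"wy":0,"wz":-12,"tx":39,"ty":28,"tz":0,"gripper":1},{"wx":0,"wy":0,"wz":-18,"tx":59,"ty":42,"tz":0,"gripper":1},{"wx":0,"wy":0,"wz":-24,"tx":78,"ty":56,"tz":0,"gripper":1},{"wx":0,"wy":0,"wz":-30,"tx":98,"ty":70.3,"tz":0,"gripper":1}]' 40
python3 -m creep '[{"wx":0,"wy":0,"wz":-6,"tx":10,"ty":22,"tz":0,"gripper":1},{"wx":0,"wy":0,"wz":-12,"tx":20,"ty":44,"tz":0,"gripper":1},{"wx":0,"wy":0,"wz":-18,"tx":30,"ty":66,"tz":0,"gripper":1},{"wx":0,"wy":0,"wz":-24,"tx":40,"ty":88,"tz":0,"gripper":1},{"wx":0,"wy":0,"wz":-30,"tx":49.7,"ty":109.8,"tz":0,"gripper":1}]' 40
python3 -m creep '[{"wx":0,"wy":0,"wz":-7,"tx":-3,"ty":30,"tz":0,"gripper":1},{"wx":0,"wy":0,"wz":-14,"tx":-6,"ty":60,"tz":0,"gripper":1},{"wx":0,"wy":0,"wz":-21,"tx":-9,"ty":90,"tz":0,"gripper":1},{"wx":0,"wy":0,"wz":-28,"tx":-12,"ty":119.9,"tz":0,"gripper":1},{"wx":0,"wy":0,"wz":-30.3,"tx":-12,"ty":119.9,"tz":0,"gripper":1}]' 40
python3 -m creep '[{"wx":0,"wy":0,"wz":0,"tx":0,"ty":0,"tz":0,"gripper":1},{"wx":0,"wy":0,"wz":0,"tx":0,"ty":0,"tz":30,"gripper":1},{"wx":0,"wy":0,"wz":0,"tx":0,"ty":0,"tz":60,"gripper":1},{"wx":0,"wy":0,"wz":0,"tx":0,"ty":0,"tz":70,"gripper":1},{"wx":0,"wy":0,"wz":0,"tx":0,"ty":0,"tz":70,"gripper":1}]' 40
python3 -c "
from h import *
to(.596,.0165,.038,181.6)"
```

```text
time_s: 9.03
tool_pos: [0.459, -0.1817, 0.1499]
tool_rot: [-179.9, -0.1, 121.6]
force: [0.1, -0.2, 0.1]
grip_width: 0.0868
grasp_force: 0.0
time_s: 9.45
tool_pos: [0.5269, -0.0821, 0.1497]
tool_rot: [-179.9, -0.2, 151.7]
force: [-0.3, -0.5, -0.6]
grip_width: 0.0871
grasp_force: 0.0
time_s: 9.87
tool_pos: [0.5969, 0.0239, 0.149]
tool_rot: [179.8, -0.1, -177.6]
force: [0.1, 1.7, 0.5]
grip_width: 0.087
grasp_force: 0.0
time_s: 10.28
tool_pos: [0.592, 0.0148, 0.0776]
tool_rot: [-179.9, -0.5, -178.5]
force: [0.4, 0.2, -0.1]
grip_width: 0.0868
grasp_force: 0.0
pos [0.592  0.0148 0.0776] rot [-179.92   -0.47 -178.5 ] t 10.28 | shift now-axes [-4.1  1.6 39.6] | shift after turn [-4.1  1.6 39.6] | wz -0.1 grip 0.0868
```

```bash
python3 -m creep '[{"wx":0,"wy":0,"wz":0,"tx":-1,"ty":1,"tz":22,"gripper":1},{"wx":0,"wy":0,"wz":0,"tx":-1,"ty":1,"tz":40,"gripper":1},{"wx":0,"wy":0,"wz":0,"tx":-1,"ty":1,"tz":41,"gripper":-1},{"wx":0,"wy":0,"wz":0,"tx":-1,"ty":1,"tz":41,"gripper":-1},{"wx":0,"wy":0,"wz":0,"tx":-1,"ty":1,"tz":41,"gripper":-1}]' 40
python3 -m creep '[{"wx":0,"wy":0,"wz":0,"tx":0,"ty":0,"tz":0,"gripper":-1},{"wx":0,"wy":0,"wz":0,"tx":0,"ty":0,"tz":0,"gripper":-1},{"wx":0,"wy":0,"wz":0,"tx":0,"ty":0,"tz":0,"gripper":-1},{"wx":0,"wy":0,"wz":0,"tx":0,"ty":0,"tz":0,"gripper":-1},{"wx":0,"wy":0,"wz":0,"tx":0,"ty":0,"tz":0,"gripper":-1}]' 40
python3 -m creep '[{"wx":0,"wy":0,"wz":0,"tx":0,"ty":0,"tz":0,"gripper":-1},{"wx":0,"wy":0,"wz":0,"tx":0,"ty":0,"tz":0,"gripper":-1},{"wx":0,"wy":0,"wz":0,"tx":0,"ty":0,"tz":0,"gripper":-1},{"wx":0,"wy":0,"wz":0,"tx":0,"ty":0,"tz":0,"gripper":-1}]' 40
```

```text
time_s: 10.7
tool_pos: [0.5976, 0.0168, 0.0423]
tool_rot: [180.0, 0.1, -178.4]
force: [-0.6, 0.5, 0.1]
grip_width: 0.0746
grasp_force: 0.0
time_s: 11.12
tool_pos: [0.5968, 0.0173, 0.0409]
tool_rot: [180.0, 0.0, -178.3]
force: [-0.8, 0.0, -0.6]
grip_width: 0.0415
grasp_force: 0.0
time_s: 11.45
tool_pos: [0.5966, 0.0171, 0.0407]
tool_rot: [-180.0, 0.0, -178.3]
force: [-0.6, -0.2, 1.9]
grip_width: 0.0318
grasp_force: 40.0
```

```bash
python3 -m creep '[{"wx":0,"wy":0,"wz":0,"tx":0,"ty":0,"tz":-5,"gripper":-1},{"wx":0,"wy":0,"wz":0,"tx":0,"ty":0,"tz":-12,"gripper":-1},{"wx":0,"wy":0,"wz":0,"tx":0,"ty":0,"tz":-35,"gripper":-1},{"wx":0,"wy":0,"wz":0,"tx":0,"ty":0,"tz":-72,"gripper":-1},{"wx":0,"wy":0,"wz":0,"tx":0,"ty":0,"tz":-110,"gripper":-1}]' 40
python3 -m creep '[{"wx":0,"wy":0,"wz":6,"tx":14,"ty":-23,"tz":0,"gripper":-1},{"wx":0,"wy":0,"wz":12,"tx":29,"ty":-47,"tz":0,"gripper":-1},{"wx":0,"wy":0,"wz":18,"tx":43,"ty":-70,"tz":0,"gripper":-1},{"wx":0,"wy":0,"wz":24,"tx":58,"ty":-94,"tz":0,"gripper":-1},{"wx":0,"wy":0,"wz":30,"tx":72,"ty":-117.6,"tz":0,"gripper":-1}]' 40
python3 -m creep '[{"wx":0,"wy":0,"wz":6,"tx":1,"ty":-28,"tz":0,"gripper":-1},{"wx":0,"wy":0,"wz":12,"tx":2,"ty":-55,"tz":0,"gripper":-1},{"wx":0,"wy":0,"wz":18,"tx":3,"ty":-83,"tz":0,"gripper":-1},{"wx":0,"wy":0,"wz":24,"tx":3,"ty":-110,"tz":0,"gripper":-1},{"wx":0,"wy":0,"wz":30,"tx":3.6,"ty":-137.9,"tz":0,"gripper":-1}]' 40
python3 -m creep '[{"wx":0,"wy":0,"wz":7,"tx":-16,"ty":-30,"tz":0,"gripper":-1},{"wx":0,"wy":0,"wz":14,"tx":-33,"ty":-60,"tz":0,"gripper":-1},{"wx":0,"wy":0,"wz":21,"tx":-49,"ty":-90,"tz":0,"gripper":-1},{"wx":0,"wy":0,"wz":28,"tx":-66,"ty":-121.2,"tz":0,"gripper":-1},{"wx":0,"wy":0,"wz":30.4,"tx":-66,"ty":-121.2,"tz":0,"gripper":-1}]' 40
python3 -m creep '[{"wx":0,"wy":0,"wz":0,"tx":0,"ty":0,"tz":20,"gripper":-1},{"wx":0,"wy":0,"wz":0,"tx":0,"ty":0,"tz":40,"gripper":-1},{"wx":0,"wy":0,"wz":0,"tx":0,"ty":0,"tz":50,"gripper":-1},{"wx":0,"wy":0,"wz":0,"tx":0,"ty":0,"tz":50,"gripper":-1},{"wx":0,"wy":0,"wz":0,"tx":0,"ty":0,"tz":50,"gripper":-1}]' 40
python3 -c "
from h import *
to(.391,-.342,.034,91.3)"
```

```text
time_s: 11.87
tool_pos: [0.5955, 0.0171, 0.1515]
tool_rot: [-180.0, -0.2, -178.4]
force: [0.4, -0.1, -0.8]
grip_width: 0.0316
grasp_force: 40.0
time_s: 12.28
tool_pos: [0.5274, -0.1035, 0.1518]
tool_rot: [179.9, 0.0, 151.4]
force: [-0.4, 1.1, -1.0]
grip_width: 0.0317
grasp_force: 40.0
time_s: 12.7
tool_pos: [0.4589, -0.2231, 0.1517]
tool_rot: [179.9, 0.0, 121.4]
force: [-0.3, -0.8, -1.4]
grip_width: 0.0316
grasp_force: 40.0
time_s: 13.12
tool_pos: [0.3858, -0.3492, 0.1522]
tool_rot: [180.0, 0.2, 90.3]
force: [-1.3, -0.4, -1.6]
grip_width: 0.0315
grasp_force: 40.0
time_s: 13.53
tool_pos: [0.3909, -0.3418, 0.1009]
tool_rot: [-180.0, -0.0, 91.3]
force: [-0.7, -0.9, 0.3]
grip_width: 0.0319
grasp_force: 40.0
pos [ 0.3909 -0.3418  0.1009] rot [-1.7998e+02 -1.0000e-02  9.1260e+01] t 13.53 | shift now-axes [-0.2  0.1 66.9] | shift after turn [-0.2  0.1 66.9] | wz -0.04 grip 0.0319
```

```bash
python3 -m creep '[{"wx":0,"wy":0,"wz":0,"tx":0,"ty":0,"tz":25,"gripper":-1},{"wx":0,"wy":0,"wz":0,"tx":0,"ty":0,"tz":45,"gripper":-1},{"wx":0,"wy":0,"wz":0,"tx":0,"ty":0,"tz":60,"gripper":-1},{"wx":0,"wy":0,"wz":0,"tx":0,"ty":0,"tz":68,"gripper":-1},{"wx":0,"wy":0,"wz":0,"tx":0,"ty":0,"tz":68,"gripper":-1}]' 40
python3 -m creep '[{"wx":0,"wy":0,"wz":0,"tx":0,"ty":0,"tz":0,"gripper":0.2},{"wx":0,"wy":0,"wz":0,"tx":0,"ty":0,"tz":0,"gripper":0.2},{"wx":0,"wy":0,"wz":0,"tx":0,"ty":0,"tz":0,"gripper":0.2},{"wx":0,"wy":0,"wz":0,"tx":0,"ty":0,"tz":0,"gripper":0.2},{"wx":0,"wy":0,"wz":0,"tx":0,"ty":0,"tz":0,"gripper":0.2}]' 40
python3 -m creep '[{"wx":0,"wy":0,"wz":0,"tx":0,"ty":0,"tz":-15,"gripper":0.2},{"wx":0,"wy":0,"wz":0,"tx":0,"ty":0,"tz":-40,"gripper":1},{"wx":0,"wy":0,"wz":0,"tx":0,"ty":0,"tz":-80,"gripper":1},{"wx":0,"wy":0,"wz":0,"tx":0,"ty":0,"tz":-118,"gripper":1},{"wx":0,"wy":0,"wz":0,"tx":0,"ty":0,"tz":-118,"gripper":1}]' 40
python3 -m creep '[{"wx":0,"wy":0,"wz":-6,"tx":17,"ty":14,"tz":0,"gripper":1},{"wx":0,"wy":0,"wz":-12,"tx":34,"ty":28,"tz":0,"gripper":1},{"wx":0,"wy":0,"wz":-18,"tx":51,"ty":43,"tz":0,"gripper":1},{"wx":0,"wy":0,"wz":-24,"tx":68,"ty":57,"tz":0,"gripper":1},{"wx":0,"wy":0,"wz":-30,"tx":85.1,"ty":71.3,"tz":0,"gripper":1}]' 40
python3 -m creep '[{"wx":0,"wy":0,"wz":-6,"tx":8,"ty":21,"tz":0,"gripper":1},{"wx":0,"wy":0,"wz":-12,"tx":15,"ty":42,"tz":0,"gripper":1},{"wx":0,"wy":0,"wz":-18,"tx":23,"ty":63,"tz":0,"gripper":1},{"wx":0,"wy":0,"wz":-24,"tx":30,"ty":84,"tz":0,"gripper":1},{"wx":0,"wy":0,"wz":-30,"tx":38.1,"ty":104.3,"tz":0,"gripper":1}]' 40
python3 -m creep '[{"wx":0,"wy":0,"wz":-7,"tx":-5,"ty":28,"tz":0,"gripper":1},{"wx":0,"wy":0,"wz":-14,"tx":-10,"ty":56,"tz":0,"gripper":1},{"wx":0,"wy":0,"wz":-21,"tx":-15,"ty":84,"tz":0,"gripper":1},{"wx":0,"wy":0,"wz":-28,"tx":-19.2,"ty":109.3,"tz":0,"gripper":1},{"wx":0,"wy":0,"wz":-30.3,"tx":-19.2,"ty":109.3,"tz":0,"gripper":1}]' 40
python3 -m creep '[{"wx":0,"wy":0,"wz":0,"tx":0,"ty":0,"tz":0,"gripper":1},{"wx":0,"wy":0,"wz":0,"tx":0,"ty":0,"tz":30,"gripper":1},{"wx":0,"wy":0,"wz":0,"tx":0,"ty":0,"tz":60,"gripper":1},{"wx":0,"wy":0,"wz":0,"tx":0,"ty":0,"tz":70,"gripper":1},{"wx":0,"wy":0,"wz":0,"tx":0,"ty":0,"tz":70,"gripper":1}]' 40 
python3 -c "
from h import *
to(.599,-.082,.039,181.6)
tops(.045,.07,(.3,.48,-.45,-.2))"
```

```text
time_s: 13.95
tool_pos: [0.3913, -0.342, 0.0326]
tool_rot: [-180.0, 0.0, 91.3]
force: [-0.7, -0.5, -0.4]
grip_width: 0.0316
grasp_force: 40.0
time_s: 14.37
tool_pos: [0.3913, -0.342, 0.0331]
tool_rot: [179.9, 0.0, 91.3]
force: [-0.8, -0.5, 0.7]
grip_width: 0.0506
grasp_force: 0.0
time_s: 14.78
tool_pos: [0.3942, -0.3452, 0.1577]
tool_rot: [179.4, 0.3, 91.2]
force: [0.7, -1.4, -0.2]
grip_width: 0.0711
grasp_force: 0.0
time_s: 15.2
tool_pos: [0.4608, -0.2544, 0.1508]
tool_rot: [180.0, 0.0, 121.5]
force: [0.1, -1.0, 0.9]
grip_width: 0.0867
grasp_force: 0.0
time_s: 15.62
tool_pos: [0.5304, -0.1677, 0.1508]
tool_rot: [180.0, 0.0, 151.5]
force: [-0.0, -0.4, 0.1]
grip_width: 0.0867
grasp_force: 0.0
time_s: 16.03
tool_pos: [0.6022, -0.075, 0.1502]
tool_rot: [179.8, 0.1, -177.7]
force: [-0.1, 0.9, -0.1]
grip_width: 0.0869
grasp_force: 0.0
time_s: 16.45
tool_pos: [0.5961, -0.0827, 0.0777]
tool_rot: [-180.0, -0.4, -178.6]
force: [-0.6, -0.8, -0.3]
grip_width: 0.0866
grasp_force: 0.0
pos [ 0.5961 -0.0827  0.0777] rot [-179.99   -0.36 -178.59] t 16.45 | shift now-axes [-2.9  0.6 38.7] | shift after turn [-2.9  0.6 38.7] | wz -0.19 grip 0.0866
top 0.045 0.07 127 mean [ 0.3911 -0.2822  0.0547] rect [ 390.9 -281.6] [31.6 46.4] 1.8 px [335. 246.]
top 0.045 0.07 121 mean [ 0.391  -0.3402  0.0551] rect [ 390.  -340.2] [31.2 45.2] 2.1 px [351. 247.]
```

```bash
python3 -m creep '[{"wx":0,"wy":0,"wz":0,"tx":0,"ty":0,"tz":22,"gripper":1},{"wx":0,"wy":0,"wz":0,"tx":0,"ty":0,"tz":40,"gripper":1},{"wx":0,"wy":0,"wz":0,"tx":0,"ty":0,"tz":42,"gripper":-1},{"wx":0,"wy":0,"wz":0,"tx":0,"ty":0,"tz":42,"gripper":-1},{"wx":0,"wy":0,"wz":0,"tx":0,"ty":0,"tz":42,"gripper":-1}]' 40
python3 -m creep '[{"wx":0,"wy":0,"wz":0,"tx":0,"ty":0,"tz":0,"gripper":-1},{"wx":0,"wy":0,"wz":0,"tx":0,"ty":0,"tz":0,"gripper":-1},{"wx":0,"wy":0,"wz":0,"tx":0,"ty":0,"tz":0,"gripper":-1},{"wx":0,"wy":0,"wz":0,"tx":0,"ty":0,"tz":0,"gripper":-1},{"wx":0,"wy":0,"wz":0,"tx":0,"ty":0,"tz":0,"gripper":-1}]' 40
python3 -m creep '[{"wx":0,"wy":0,"wz":0,"tx":0,"ty":0,"tz":0,"gripper":-1},{"wx":0,"wy":0,"wz":0,"tx":0,"ty":0,"tz":0,"gripper":-1},{"wx":0,"wy":0,"wz":0,"tx":0,"ty":0,"tz":0,"gripper":-1},{"wx":0,"wy":0,"wz":0,"tx":0,"ty":0,"tz":0,"gripper":-1}]' 40
python3 -m creep '[{"wx":0,"wy":0,"wz":0,"tx":0,"ty":0,"tz":-5,"gripper":-1},{"wx":0,"wy":0,"wz":0,"tx":0,"ty":0,"tz":-12,"gripper":-1},{"wx":0,"wy":0,"wz":0,"tx":0,"ty":0,"tz":-35,"gripper":-1},{"wx":0,"wy":0,"wz":0,"tx":0,"ty":0,"tz":-72,"gripper":-1},{"wx":0,"wy":0,"wz":0,"tx":0,"ty":0,"tz":-110,"gripper":-1}]' 40
python3 -m creep '[{"wx":0,"wy":0,"wz":6,"tx":14,"ty":-21,"tz":0,"gripper":-1},{"wx":0,"wy":0,"wz":12,"tx":29,"ty":-42,"tz":0,"gripper":-1},{"wx":0,"wy":0,"wz":18,"tx":43,"ty":-63,"tz":0,"gripper":-1},{"wx":0,"wy":0,"wz":24,"tx":58,"ty":-84,"tz":0,"gripper":-1},{"wx":0,"wy":0,"wz":30,"tx":72.3,"ty":-104.7,"tz":0,"gripper":-1}]' 40
python3 -m creep '[{"wx":0,"wy":0,"wz":6,"tx":2,"ty":-25,"tz":0,"gripper":-1},{"wx":0,"wy":0,"wz":12,"tx":4,"ty":-51,"tz":0,"gripper":-1},{"wx":0,"wy":0,"wz":18,"tx":6,"ty":-76,"tz":0,"gripper":-1},{"wx":0,"wy":0,"wz":24,"tx":8,"ty":-101,"tz":0,"gripper":-1},{"wx":0,"wy":0,"wz":30,"tx":10.2,"ty":-126.8,"tz":0,"gripper":-1}]' 40
python3 -m creep '[{"wx":0,"wy":0,"wz":7,"tx":-14,"ty":-29,"tz":0,"gripper":-1},{"wx":0,"wy":0,"wz":14,"tx":-28,"ty":-58,"tz":0,"gripper":-1},{"wx":0,"wy":0,"wz":21,"tx":-42,"ty":-87,"tz":0,"gripper":-1},{"wx":0,"wy":0,"wz":28,"tx":-54.6,"ty":-114.9,"tz":0,"gripper":-1},{"wx":0,"wy":0,"wz":30.3,"tx":-54.6,"ty":-114.9,"tz":0,"gripper":-1}]' 40
python3 -m creep '[{"wx":0,"wy":0,"wz":0,"tx":0,"ty":0,"tz":20,"gripper":-1},{"wx":0,"wy":0,"wz":0,"tx":0,"ty":0,"tz":40,"gripper":-1},{"wx":0,"wy":0,"wz":0,"tx":0,"ty":0,"tz":50,"gripper":-1},{"wx":0,"wy":0,"wz":0,"tx":0,"ty":0,"tz":50,"gripper":-1},{"wx":0,"wy":0,"wz":0,"tx":0,"ty":0,"tz":50,"gripper":-1}]' 40
python3 -c "
from h import *
to(.390,-.402,.034,91.3)
shafts()"
```

```text
time_s: 16.97
tool_pos: [0.6004, -0.0824, 0.0405]
tool_rot: [-180.0, 0.2, -178.5]
force: [0.6, 0.5, 1.2]
grip_width: 0.0742
grasp_force: 0.0
time_s: 17.38
tool_pos: [0.5993, -0.0819, 0.0389]
tool_rot: [180.0, 0.0, -178.4]
force: [-0.4, -0.5, 0.9]
grip_width: 0.0417
grasp_force: 0.0
time_s: 17.72
tool_pos: [0.5992, -0.0823, 0.0387]
tool_rot: [-180.0, 0.0, -178.5]
force: [0.6, -1.4, 1.4]
grip_width: 0.0318
grasp_force: 40.0
time_s: 18.13
tool_pos: [0.5978, -0.0817, 0.1493]
tool_rot: [180.0, -0.2, -178.4]
force: [0.9, -0.5, 0.1]
grip_width: 0.0315
grasp_force: 40.0
time_s: 18.55
tool_pos: [0.5289, -0.1894, 0.1497]
tool_rot: [179.9, 0.0, 151.3]
force: [0.6, 0.7, -0.9]
grip_width: 0.0317
grasp_force: 40.0
time_s: 18.97
tool_pos: [0.4598, -0.2958, 0.1496]
tool_rot: [179.9, -0.0, 121.3]
force: [0.4, 0.4, -3.0]
grip_width: 0.0314
grasp_force: 40.0
time_s: 19.38
tool_pos: [0.3854, -0.4081, 0.1502]
tool_rot: [-180.0, 0.2, 90.4]
force: [-1.4, -1.2, -1.0]
grip_width: 0.0317
grasp_force: 40.0
time_s: 19.8
tool_pos: [0.391, -0.4017, 0.0989]
tool_rot: [-180.0, -0.0, 91.3]
force: [0.8, -0.2, -0.2]
g
[... 334 characters left out ...]
n 0.183 yaw 168.1
scene yellow [0.4306 0.3119 0.0206] px [381. 232.] 81 on axis [0.4305 0.3123] ztop 0.023 mid of ends [0.4309 0.3123] len 0.191 yaw 8.3
scene yellow [0.5808 0.3411 0.0205] px [358. 268.] 110 on axis [0.5817 0.3455] ztop 0.024 mid of ends [0.5791 0.346 ] len 0.18 yaw 168.1
top yellow [0.5786 0.3416 0.0207] px [166. 188.] 62 on axis [0.5782 0.3401] ztop 0.024 mid of ends [0.5742 0.341 ] len 0.179 yaw 167.3
top yellow [ 0.5567 -0.3398  0.0203] px [348. 202.] 65 on axis [ 0.5568 -0.3389] ztop 0.023 mid of ends [ 0.5515 -0.3379] len 0.178 yaw 169.2
top yellow [0.4332 0.3114 0.0208] px [170. 228.] 60 on axis [0.433  0.3128] ztop 0.024 mid of ends [0.4329 0.3128] len 0.195 yaw 10.0
```

```bash
python3 -m creep '[{"wx":0,"wy":0,"wz":0,"tx":0,"ty":0,"tz":25,"gripper":-1},{"wx":0,"wy":0,"wz":0,"tx":0,"ty":0,"tz":45,"gripper":-1},{"wx":0,"wy":0,"wz":0,"tx":0,"ty":0,"tz":60,"gripper":-1},{"wx":0,"wy":0,"wz":0,"tx":0,"ty":0,"tz":68,"gripper":-1},{"wx":0,"wy":0,"wz":0,"tx":0,"ty":0,"tz":68,"gripper":-1}]' 40
python3 -m creep '[{"wx":0,"wy":0,"wz":0,"tx":0,"ty":0,"tz":0,"gripper":0.2},{"wx":0,"wy":0,"wz":0,"tx":0,"ty":0,"tz":0,"gripper":0.2},{"wx":0,"wy":0,"wz":0,"tx":0,"ty":0,"tz":0,"gripper":0.2},{"wx":0,"wy":0,"wz":0,"tx":0,"ty":0,"tz":0,"gripper":0.2},{"wx":0,"wy":0,"wz":0,"tx":0,"ty":0,"tz":0,"gripper":0.2}]' 40
python3 -m creep '[{"wx":0,"wy":0,"wz":0,"tx":0,"ty":0,"tz":-15,"gripper":0.2},{"wx":0,"wy":0,"wz":0,"tx":0,"ty":0,"tz":-40,"gripper":0.4},{"wx":0,"wy":0,"wz":0,"tx":0,"ty":0,"tz":-75,"gripper":0.4},{"wx":0,"wy":0,"wz":0,"tx":0,"ty":0,"tz":-100,"gripper":0.4},{"wx":0,"wy":0,"wz":0,"tx":0,"ty":0,"tz":-100,"gripper":0.4}]' 40
python3 -m creep '[{"wx":0,"wy":0,"wz":-6.5,"tx":5,"ty":14,"tz":0,"gripper":0.4},{"wx":0,"wy":0,"wz":-13,"tx":10,"ty":28,"tz":0,"gripper":0.4},{"wx":0,"wy":0,"wz":-19.5,"tx":15,"ty":42,"tz":0,"gripper":0.4},{"wx":0,"wy":0,"wz":-25.7,"tx":19.7,"ty":55.9,"tz":0,"gripper":0.4}]' 40
python3 -m creep '[{"wx":0,"wy":0,"wz":-6.5,"tx":-1.6,"ty":15,"tz":0,"gripper":0.4},{"wx":0,"wy":0,"wz":-13,"tx":-3.2,"ty":30,"tz":0,"gripper":0.4},{"wx":0,"wy":0,"wz":-19.5,"tx":-5,"ty":45,"tz":0,"gripper":0.4},{"wx":0,"wy":0,"wz":-25.7,"tx":-6.5,"ty":58.9,"tz":0,"gripper":0.4}]' 40
python3 -m creep '[{"wx":0,"wy":0,"wz":-6.5,"tx":-8,"ty":13,"tz":0,"gripper":0.4},{"wx":0,"wy":0,"wz":-13,"tx":-16,"ty":26,"tz":0,"gripper":0.4},{"wx":0,"wy":0,"wz":-19.5,"tx":-24,"ty":39,"tz":0,"gripper":0.4},{"wx":0,"wy":0,"wz":-25.6,"tx":-31.4,"ty":50.3,"tz":0,"gripper":0.4},{"wx":0,"wy":0,"wz":-25.6,"tx":-31.4,"ty":50.3,"tz":0,"gripper":0.4}]' 40
python3 -m creep '[{"wx":0,"wy":0,"wz":0,"tx":0,"ty":0,"tz":30,"gripper":0.4},{"wx":0,"wy":0,"wz":0,"tx":0,"ty":0,"tz":60,"gripper":0.4},{"wx":0,"wy":0,"wz":0,"tx":0,"ty":0,"tz":80,"gripper":0.4},{"wx":0,"wy":0,"wz":0,"tx":0,"ty":0,"tz":80,"gripper":0.4},{"wx":0,"wy":0,"wz":0,"tx":0,"ty":0,"tz":80,"gripper":0.4}]' 40
python3 -c "
from h import *
to(.5573,-.339,.003,168.3)
tops(.045,.07,(.3,.48,-.45,-.2))
print('rack');tops(.072,.1,(.5,.7,-.2,.2),minpx=3)
p,_=optics.read_camera('scene');cv2.imwrite('pics/s1.png',cv2.resize(p[110:260,150:350,::-1],(800,600),interpolation=cv2.INTER_CUBIC))
"
```

```text
time_s: 20.32
tool_pos: [0.3913, -0.4019, 0.0305]
tool_rot: [-180.0, -0.0, 91.3]
force: [0.5, 0.4, 0.4]
grip_width: 0.0319
grasp_force: 40.0
time_s: 20.73
tool_pos: [0.3913, -0.4021, 0.0311]
tool_rot: [179.9, 0.0, 91.3]
force: [0.3, 0.3, -0.3]
grip_width: 0.0507
grasp_force: 0.0
time_s: 21.15
tool_pos: [0.3932, -0.4048, 0.136]
tool_rot: [179.6, 0.3, 91.2]
force: [0.7, -1.7, 0.2]
grip_width: 0.0602
grasp_force: 0.0
time_s: 21.48
tool_pos: [0.447, -0.3804, 0.1302]
tool_rot: [180.0, -0.0, 117.3]
force: [-0.3, -0.5, -0.4]
grip_width: 0.0607
grasp_force: 0.0
time_s: 21.82
tool_pos: [0.5025, -0.3594, 0.13]
tool_rot: [180.0, -0.0, 143.0]
force: [-0.7, -0.0, -1.3]
grip_width: 0.061
grasp_force: 0.0
time_s: 22.23
tool_pos: [0.5602, -0.3365, 0.1297]
tool_rot: [179.9, 0.0, 168.6]
force: [0.4, 1.9, -0.5]
grip_width: 0.0608
grasp_force: 0.0
time_s: 22.65
tool_pos: [0.5557, -0.3391, 0.0495]
tool_rot: [180.0, -0.2, 168.1]
force: [-0.7, -0.4, 0.4]
grip_width: 0.0607
grasp_force: 0.0
pos [ 0.5557 -0.3391  0.0495] rot [ 1.7999e+02 -1.7000e-01  1.6809e+02] t 22.65 | shift now-axes [-1.6  0.5 46.5] | sh
[... 2006 characters left out ...]
 11.9] 90.0 px [285. 172.]
top 0.072 0.1 11 mean [ 0.6479 -0.071   0.0754] rect [647.8 -71.2] [ 8.  11.9] 7.0 px [277. 172.]
top 0.072 0.1 13 mean [0.5416 0.1246 0.0763] rect [541.6 125.4] [11.6 10.9] 1.2 px [222. 198.]
top 0.072 0.1 9 mean [0.5429 0.1019 0.0824] rect [543.4 102.1] [8.7 8.2] 87.7 px [228. 198.]
top 0.072 0.1 14 mean [0.5451 0.0251 0.0747] rect [545.5  25.6] [11.4 10.8] 3.0 px [250. 199.]
top 0.072 0.1 13 mean [0.5458 0.0007 0.0829] rect [546.4   0.6] [10.1 10.7] 2.5 px [256. 198.]
top 0.072 0.1 10 mean [ 0.5463 -0.0734  0.0761] rect [546.6 -74.5] [13.5  8.2] 73.6 px [277. 200.]
top 0.072 0.1 11 mean [ 0.5484 -0.0984  0.0823] rect [547.9 -98.4] [10.9  7.6] 77.1 px [284. 199.]
```

View pics/s1.png

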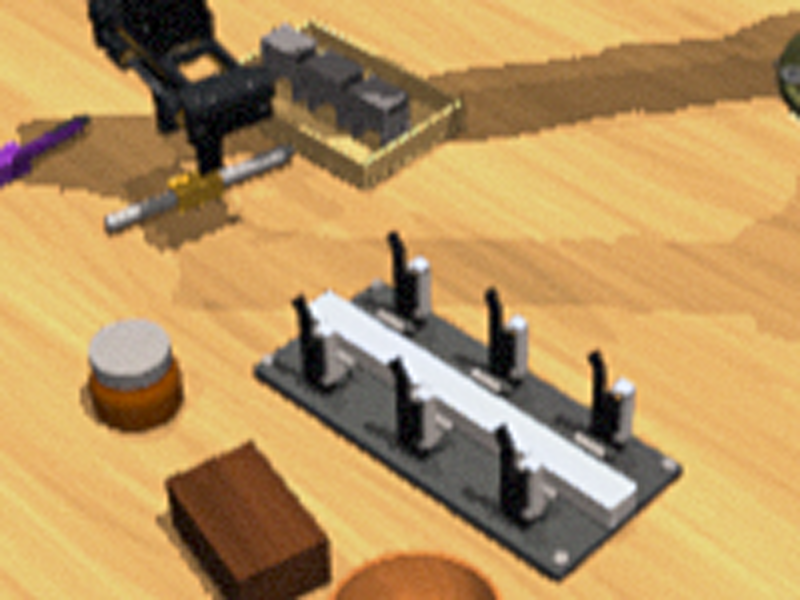

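```bash
python3 -m creep '[{"wx":0,"wy":0,"wz":-0.2,"tx":-1,"ty":0,"tz":22,"gripper":0.4},{"wx":0,"wy":0,"wz":-0.2,"tx":-1,"ty":0,"tz":42,"gripper":0.4},{"wx":0,"wy":0,"wz":-0.2,"tx":-1,"ty":0,"tz":46.5,"gripper":0.4},{"wx":0,"wy":0,"wz":-0.2,"tx":-1,"ty":0,"tz":46.5,"gripper":-1},{"wx":0,"wy":0,"wz":-0.2,"tx":-1,"ty":0,"tz":46.5,"gripper":-1}]' 40
python3 -m creep '[{"wx":0,"wy":0,"wz":0,"tx":0,"ty":0,"tz":0,"gripper":-1},{"wx":0,"wy":0,"wz":0,"tx":0,"ty":0,"tz":0,"gripper":-1},{"wx":0,"wy":0,"wz":0,"tx":0,"ty":0,"tz":0,"gripper":-1},{"wx":0,"wy":0,"wz":0,"tx":0,"ty":0,"tz":0,"gripper":-1},{"wx":0,"wy":0,"wz":0,"tx":0,"ty":0,"tz":0,"gripper":-1}]' 40
python3 -m creep '[{"wx":0,"wy":0,"wz":0,"tx":0,"ty":0,"tz":0,"gripper":-1},{"wx":0,"wy":0,"wz":0,"tx":0,"ty":0,"tz":0,"gripper":-1}]' 40
```

```text
time_s: 23.32
tool_pos: [0.5587, -0.3398, 0.005]
tool_rot: [-180.0, 0.1, 168.4]
force: [-0.0, 0.2, 0.4]
grip_width: 0.0539
grasp_force: 0.0
time_s: 23.73
tool_pos: [0.5585, -0.34, 0.0046]
tool_rot: [-179.9, 0.1, 168.5]
force: [-0.6, -1.7, 0.0]
grip_width: 0.022
grasp_force: 1.1
time_s: 23.9
tool_pos: [0.5585, -0.34, 0.0046]
tool_rot: [-180.0, 0.1, 168.4]
force: [0.3, -1.9, 1.9]
grip_width: 0.0213
grasp_force: 40.0
```

```bash
python3 -m creep '[{"wx":0,"wy":0,"wz":0,"tx":0,"ty":0,"tz":-20,"gripper":-1},{"wx":0,"wy":0,"wz":0,"tx":0,"ty":0,"tz":-50,"gripper":-1},{"wx":0,"wy":0,"wz":0,"tx":0,"ty":0,"tz":-85,"gripper":-1},{"wx":0,"wy":0,"wz":0,"tx":0,"ty":0,"tz":-120,"gripper":-1}]' 40
python3 -m creep '[{"wx":0,"wy":0,"wz":-3,"tx":1,"ty":26,"tz":0,"gripper":-1},{"wx":0,"wy":0,"wz":-6,"tx":2,"ty":52,"tz":0,"gripper":-1},{"wx":0,"wy":0,"wz":-9,"tx":4,"ty":78,"tz":0,"gripper":-1},{"wx":0,"wy":0,"wz":-12,"tx":5,"ty":104,"tz":0,"gripper":-1},{"wx":0,"wy":0,"wz":-13.2,"tx":6,"ty":130,"tz":0,"gripper":-1}]' 40
python3 -m creep '[{"wx":0,"wy":0,"wz":0,"tx":-6,"ty":32,"tz":0,"gripper":-1},{"wx":0,"wy":0,"wz":0,"tx":-12,"ty":64,"tz":0,"gripper":-1},{"wx":0,"wy":0,"wz":0,"tx":-18,"ty":96,"tz":0,"gripper":-1},{"wx":0,"wy":0,"wz":0,"tx":-24,"ty":118,"tz":0,"gripper":-1},{"wx":0,"wy":0,"wz":0,"tx":-24,"ty":128,"tz":0,"gripper":-1}]' 40
python3 -m creep '[{"wx":0,"wy":0,"wz":0,"tx":0,"ty":0,"tz":0,"gripper":-1},{"wx":0,"wy":0,"wz":0,"tx":0,"ty":0,"tz":10,"gripper":-1},{"wx":0,"wy":0,"wz":0,"tx":0,"ty":0,"tz":20,"gripper":-1},{"wx":0,"wy":0,"wz":0,"tx":0,"ty":0,"tz":20,"gripper":-1},{"wx":0,"wy":0,"wz":0,"tx":0,"ty":0,"tz":20,"gripper":-1}]' 40
python3 -c "
from h import *
to(.599,-.083,.0576,181.6)
shafts()
p,_=optics.read_camera('scene');cv2.imwrite('pics/s2.png',cv2.resize(p[140:215,200:300,::-1],(800,600),interpolation=cv2.INTER_CUBIC))
"
```

```text
time_s: 24.23
tool_pos: [0.557, -0.3381, 0.1234]
tool_rot: [179.9, -0.2, 168.5]
force: [0.3, -0.6, -3.0]
grip_width: 0.0217
grasp_force: 40.0
time_s: 24.65
tool_pos: [0.5775, -0.2088, 0.1229]
tool_rot: [179.9, -0.1, -178.2]
force: [0.2, 0.5, -3.7]
grip_width: 0.0217
grasp_force: 40.0
time_s: 25.07
tool_pos: [0.5989, -0.0759, 0.1228]
tool_rot: [179.8, -0.1, -178.0]
force: [0.2, 0.4, -3.4]
grip_width: 0.022
grasp_force: 40.0
time_s: 25.48
tool_pos: [0.5972, -0.0842, 0.1025]
tool_rot: [-180.0, -0.2, -178.5]
force: [0.2, -0.7, -2.9]
grip_width: 0.0214
grasp_force: 40.0
pos [ 0.5972 -0.0842  0.1025] rot [-179.97   -0.18 -178.52] t 25.48 | shift now-axes [-1.9  1.1 44.9] | shift after turn [-1.9  1.1 44.9] | wz -0.12 grip 0.0214
scene yellow [0.4318 0.3118 0.021 ] px [381. 232.] 83 on axis [0.4317 0.3127] ztop 0.023 mid of ends [0.4316 0.3126] len 0.188 yaw 6.8
scene yellow [0.5803 0.3405 0.0207] px [358. 268.] 112 on axis [0.5812 0.3447] ztop 0.023 mid of ends [0.578  0.3453] len 0.181 yaw 168.4
top yellow [0.5811 0.3421 0.0209] px [166. 188.] 63 on axis [0.5806 0.3402] ztop 0.025 mid of ends [0.5748 0.3416] len 0.179 yaw 166.6
top yellow [0.4333 0.3116 0.0203] px [170. 228.] 59 on axis [0.4329 0.3132] ztop 0.023 mid of ends [0.4315 0.3129] len 0.193 yaw 11.6
```

View pics/s2.png

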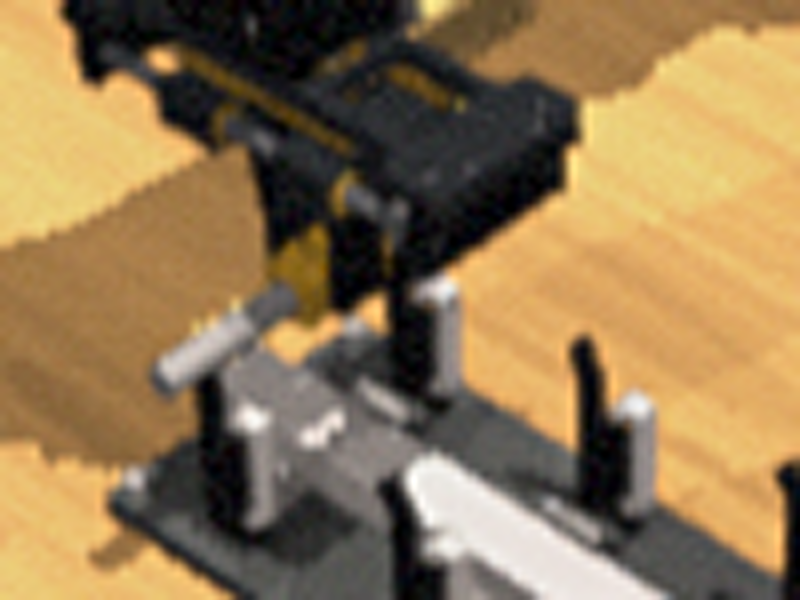

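The crop shows the held bar (200,355), level, above the two forks of the first place: near fork (235,450), far fork (420,370). I lower it in small steps and watch the force.

```bash
python3 -m creep '[{"wx":0,"wy":0,"wz":0,"tx":0,"ty":1,"tz":7,"gripper":-1},{"wx":0,"wy":0,"wz":0,"tx":0,"ty":1,"tz":14,"gripper":-1},{"wx":0,"wy":0,"wz":0,"tx":0,"ty":1,"tz":20,"gripper":-1},{"wx":0,"wy":0,"wz":0,"tx":0,"ty":1,"tz":20,"gripper":-1}]' 40
python3 -m creep '[{"wx":0,"wy":0,"wz":0,"tx":0,"ty":0,"tz":3,"gripper":-1},{"wx":0,"wy":0,"wz":0,"tx":0,"ty":0,"tz":6,"gripper":-1},{"wx":0,"wy":0,"wz":0,"tx":0,"ty":0,"tz":9,"gripper":-1},{"wx":0,"wy":0,"wz":0,"tx":0,"ty":0,"tz":9,"gripper":-1}]' 40
python3 -m creep '[{"wx":0,"wy":0,"wz":0,"tx":0,"ty":0,"tz":3,"gripper":-1},{"wx":0,"wy":0,"wz":0,"tx":0,"ty":0,"tz":6,"gripper":-1},{"wx":0,"wy":0,"wz":0,"tx":0,"ty":0,"tz":9,"gripper":-1},{"wx":0,"wy":0,"wz":0,"tx":0,"ty":0,"tz":9,"gripper":-1}]' 40
python3 -c "
from h import *
to(.599,-.083,.0576,181.6)"
```

```text
time_s: 25.97
tool_pos: [0.5973, -0.0808, 0.082]
tool_rot: [180.0, -0.2, -178.3]
force: [0.0, 0.4, -3.5]
grip_width: 0.0216
grasp_force: 40.0
time_s: 26.3
tool_pos: [0.6004, -0.0825, 0.077]
tool_rot: [-179.9, 0.2, -178.4]
force: [-0.5, -2.1, 3.5]
grip_width: 0.0213
grasp_force: 40.0
time_s: 26.63
tool_pos: [0.6026, -0.0862, 0.0696]
tool_rot: [-179.7, 0.5, -178.5]
force: [3.1, -7.3, 5.5]
grip_width: 0.0218
grasp_force: 40.0
pos [ 0.6026 -0.0862  0.0696] rot [-179.65    0.54 -178.49] t 26.63 | shift now-axes [ 3.5  3.3 12. ] | shift after turn [ 3.5  3.3 12. ] | wz -0.09 grip 0.0218
```

```bash
python3 -m creep '[{"wx":0,"wy":0,"wz":0,"tx":0,"ty":0,"tz":3,"gripper":-1},{"wx":0,"wy":0,"wz":0,"tx":0,"ty":0,"tz":6,"gripper":-1},{"wx":0,"wy":0,"wz":0,"tx":0,"ty":0,"tz":8,"gripper":-1},{"wx":0,"wy":0,"wz":0,"tx":0,"ty":0,"tz":8,"gripper":-1}]' 40
python3 -m creep '[{"wx":0,"wy":0,"wz":0,"tx":0,"ty":0,"tz":2,"gripper":-1},{"wx":0,"wy":0,"wz":0,"tx":0,"ty":0,"tz":4,"gripper":-1},{"wx":0,"wy":0,"wz":0,"tx":0,"ty":0,"tz":4,"gripper":-1},{"wx":0,"wy":0,"wz":0,"tx":0,"ty":0,"tz":4,"gripper":-1}]' 40
python3 -c "
from h import *
to(.599,-.083,.0576,181.6)"
```

```text
time_s: 26.97
tool_pos: [0.5983, -0.0833, 0.0575]
tool_rot: [-179.9, -0.0, -178.4]
force: [0.6, -6.1, -4.2]
grip_width: 0.0218
grasp_force: 40.0
time_s: 27.3
tool_pos: [0.5985, -0.0832, 0.0573]
tool_rot: [-179.9, -0.0, -178.4]
force: [-8.6, -3.8, 16.6]
grip_width: 0.0222
grasp_force: 40.0
pos [ 0.5985 -0.0832  0.0573] rot [-1.7994e+02 -2.0000e-02 -1.7842e+02] t 27.3 | shift now-axes [-0.5  0.2 -0.3] | shift after turn [-0.5  0.2 -0.3] | wz -0.02 grip 0.0222
```

```bash
python3 -m creep '[{"wx":0,"wy":0,"wz":0,"tx":0,"ty":0,"tz":-3,"gripper":0.3},{"wx":0,"wy":0,"wz":0,"tx":0,"ty":0,"tz":-3,"gripper":0.3},{"wx":0,"wy":0,"wz":0,"tx":0,"ty":0,"tz":-3,"gripper":0.3},{"wx":0,"wy":0,"wz":0,"tx":0,"ty":0,"tz":-3,"gripper":0.3},{"wx":0,"wy":0,"wz":0,"tx":0,"ty":0,"tz":-3,"gripper":0.3}]' 40
python3 -m creep '[{"wx":0,"wy":0,"wz":0,"tx":0,"ty":0,"tz":-10,"gripper":0.3},{"wx":0,"wy":0,"wz":0,"tx":0,"ty":0,"tz":-35,"gripper":0.4},{"wx":0,"wy":0,"wz":0,"tx":0,"ty":0,"tz":-70,"gripper":0.4},{"wx":0,"wy":0,"wz":0,"tx":0,"ty":0,"tz":-100,"gripper":0.4}]' 40
python3 -m creep '[{"wx":0,"wy":0,"wz":0,"tx":0,"ty":30,"tz":0,"gripper":0.4},{"wx":0,"wy":0,"wz":0,"tx":1,"ty":65,"tz":0,"gripper":0.4},{"wx":0,"wy":0,"wz":0,"tx":2,"ty":104,"tz":0,"gripper":0.4},{"wx":0,"wy":0,"wz":0,"tx":2,"ty":142,"tz":0,"gripper":0.4}]' 40
python3 -m creep '[{"wx":0,"wy":0,"wz":4,"tx":0,"ty":36,"tz":0,"gripper":0.4},{"wx":0,"wy":0,"wz":8,"tx":1,"ty":72,"tz":0,"gripper":0.4},{"wx":0,"wy":0,"wz":12,"tx":2,"ty":108,"tz":0,"gripper":0.4},{"wx":0,"wy":0,"wz":13.9,"tx":2,"ty":142,"tz":0,"gripper":0.4}]' 40
python3 -m creep '[{"wx":0,"wy":0,"wz":0,"tx":9,"ty":36,"tz":0,"gripper":0.4},{"wx":0,"wy":0,"wz":0,"tx":18,"ty":72,"tz":0,"gripper":0.4},{"wx":0,"wy":0,"wz":0,"tx":27,"ty":108,"tz":0,"gripper":0.4},{"wx":0,"wy":0,"wz":0,"tx":36,"ty":137,"tz":0,"gripper":0.4},{"wx":0,"wy":0,"wz":0,"tx":36,"ty":137,"tz":0,"gripper":0.4}]' 40
python3 -m creep '[{"wx":0,"wy":0,"wz":0,"tx":0,"ty":0,"tz":30,"gripper":0.4},{"wx":0,"wy":0,"wz":0,"tx":0,"ty":0,"tz":70,"gripper":0.4},{"wx":0,"wy":0,"wz":0,"tx":0,"ty":0,"tz":100,"gripper":0.4},{"wx":0,"wy":0,"wz":0,"tx":0,"ty":0,"tz":100,"gripper":0.4},{"wx":0,"wy":0,"wz":0,"tx":0,"ty":0,"tz":100,"gripper":0.4}]' 40
python3 -c "
from h import *
to(.5806,.342,.004,167.7)
shafts()
p,_=optics.read_camera('scene');cv2.imwrite('pics/s3.png',cv2.resize(p[140:290,200:400,::-1],(800,600),interpolation=cv2.INTER_CUBIC))
"
```

```text
time_s: 27.72
tool_pos: [0.5988, -0.0802, 0.0568]
tool_rot: [180.0, -0.0, -178.3]
force: [0.4, 0.1, 0.6]
grip_width: 0.0473
grasp_force: 0.0
time_s: 28.05
tool_pos: [0.5986, -0.081, 0.1589]
tool_rot: [-180.0, -0.0, -178.3]
force: [1.8, -0.3, -0.1]
grip_width: 0.0603
grasp_force: 0.0
time_s: 28.38
tool_pos: [0.5925, 0.0622, 0.1582]
tool_rot: [180.0, 0.1, -178.4]
force: [-0.2, 0.4, 0.0]
grip_width: 0.061
grasp_force: 0.0
time_s: 28.72
tool_pos: [0.586, 0.2051, 0.1579]
tool_rot: [179.9, 0.0, 167.6]
force: [0.2, 0.2, 1.2]
grip_width: 0.0611
grasp_force: 0.0
time_s: 29.13
tool_pos: [0.5767, 0.3545, 0.1569]
tool_rot: [179.7, -0.2, 168.4]
force: [-0.9, 1.1, -0.5]
grip_width: 0.061
grasp_force: 0.0
time_s: 29.55
tool_pos: [0.5793, 0.3434, 0.056]
tool_rot: [-179.8, -0.1, 167.8]
force: [-0.7, 0.9, 1.2]
grip_width: 0.0609
grasp_force: 0.0
pos [0.5793 0.3434 0.056 ] rot [-1.7985e+02 -1.4000e-01  1.6775e+02] t 29.55 | shift now-axes [-1.6 -1.1 52. ] | shift after turn [-1.6 -1.1 52. ] | wz 0.05 grip 0.0609
scene yellow [ 0.5957 -0.0831  0.0736] px [241. 183.] 72 on axis [ 0.5957 -0.0777] ztop 0.076 mid of ends [ 0.5944 -0.0777] len 0.181 yaw 0.7
top yellow [ 0.5974 -0.0818  0.0726] px [280. 186.] 67 on axis [ 0.5974 -0.082 ] ztop 0.076 mid of ends [ 0.5918 -0.0822] len 0.178 yaw 1.5
top yellow [0.4295 0.3111 0.0207] px [170. 229.] 69 on axis [0.4295 0.3109] ztop 0.023 mid of ends [0.4301 0.311 ] len 0.189 yaw 9.4
```

View pics/s3.png

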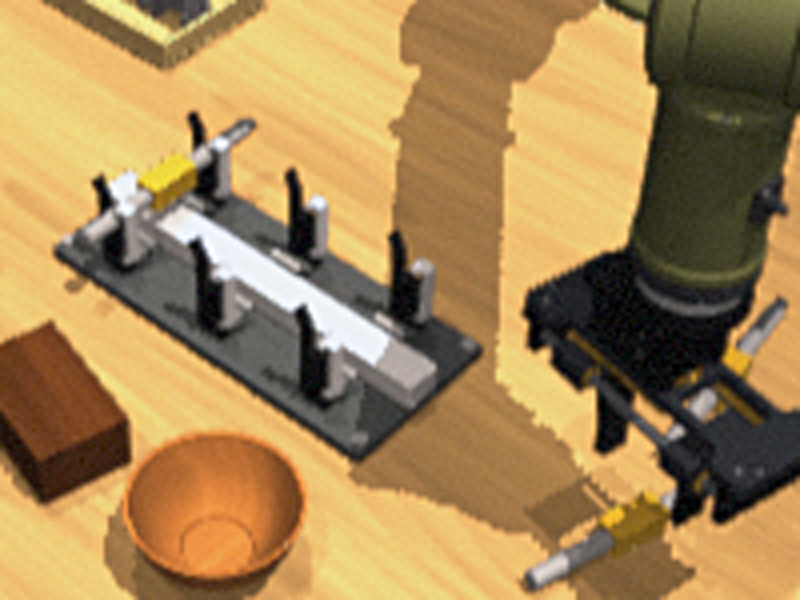

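First shaft sits level in both forks of its place (170,180), z and y as expected. The gripper's fingers (610,430) and (690,500) straddle the second shaft, whose grip is at (632,520).

```bash
python3 -m creep '[{"wx":0,"wy":0,"wz":0,"tx":-1,"ty":-1,"tz":25,"gripper":0.4},{"wx":0,"wy":0,"wz":0,"tx":-1,"ty":-1,"tz":46,"gripper":0.4},{"wx":0,"wy":0,"wz":0,"tx":-1,"ty":-1,"tz":52,"gripper":0.4},{"wx":0,"wy":0,"wz":0,"tx":-1,"ty":-1,"tz":52,"gripper":-1},{"wx":0,"wy":0,"wz":0,"tx":-1,"ty":-1,"tz":52,"gripper":-1}]' 40
python3 -m creep '[{"wx":0,"wy":0,"wz":0,"tx":0,"ty":0,"tz":0,"gripper":-1},{"wx":0,"wy":0,"wz":0,"tx":0,"ty":0,"tz":0,"gripper":-1},{"wx":0,"wy":0,"wz":0,"tx":0,"ty":0,"tz":0,"gripper":-1},{"wx":0,"wy":0,"wz":0,"tx":0,"ty":0,"tz":0,"gripper":-1},{"wx":0,"wy":0,"wz":0,"tx":0,"ty":0,"tz":0,"gripper":-1}]' 40
python3 -m creep '[{"wx":0,"wy":0,"wz":0,"tx":0,"ty":0,"tz":0,"gripper":-1},{"wx":0,"wy":0,"wz":0,"tx":0,"ty":0,"tz":0,"gripper":-1}]' 40
```

```text
time_s: 30.12
tool_pos: [0.5822, 0.3436, 0.0069]
tool_rot: [179.9, 0.1, 167.8]
force: [-0.3, -0.4, 0.3]
grip_width: 0.0541
grasp_force: 0.0
time_s: 30.53
tool_pos: [0.5815, 0.3424, 0.0056]
tool_rot: [-180.0, 0.0, 167.7]
force: [-0.4, -3.4, 1.3]
grip_width: 0.0224
grasp_force: 1.2
time_s: 30.7
tool_pos: [0.5815, 0.3424, 0.0056]
tool_rot: [-180.0, 0.0, 167.7]
force: [-1.2, -2.6, 4.4]
grip_width: 0.0217
grasp_force: 40.0
```

```bash
python3 -m creep '[{"wx":0,"wy":0,"wz":0,"tx":0,"ty":0,"tz":-20,"gripper":-1},{"wx":0,"wy":0,"wz":0,"tx":0,"ty":0,"tz":-50,"gripper":-1},{"wx":0,"wy":0,"wz":0,"tx":0,"ty":0,"tz":-85,"gripper":-1},{"wx":0,"wy":0,"wz":0,"tx":0,"ty":0,"tz":-120,"gripper":-1}]' 40
python3 -m creep '[{"wx":0,"wy":0,"wz":-3,"tx":-6,"ty":-22,"tz":0,"gripper":-1},{"wx":0,"wy":0,"wz":-6,"tx":-12,"ty":-44,"tz":0,"gripper":-1},{"wx":0,"wy":0,"wz":-9,"tx":-18,"ty":-66,"tz":0,"gripper":-1},{"wx":0,"wy":0,"wz":-12,"tx":-24,"ty":-88,"tz":0,"gripper":-1},{"wx":0,"wy":0,"wz":-13.9,"tx":-30,"ty":-108.8,"tz":0,"gripper":-1}]' 40
python3 -m creep '[{"wx":0,"wy":0,"wz":0,"tx":-1,"ty":-28,"tz":0,"gripper":-1},{"wx":0,"wy":0,"wz":0,"tx":-2,"ty":-56,"tz":0,"gripper":-1},{"wx":0,"wy":0,"wz":0,"tx":-3,"ty":-84,"tz":0,"gripper":-1},{"wx":0,"wy":0,"wz":0,"tx":-3,"ty":-105,"tz":0,"gripper":-1},{"wx":0,"wy":0,"wz":0,"tx":-3,"ty":-113,"tz":0,"gripper":-1}]' 40
python3 -m creep '[{"wx":0,"wy":0,"wz":0,"tx":0,"ty":0,"tz":0,"gripper":-1},{"wx":0,"wy":0,"wz":0,"tx":0,"ty":0,"tz":10,"gripper":-1},{"wx":0,"wy":0,"wz":0,"tx":0,"ty":0,"tz":20,"gripper":-1},{"wx":0,"wy":0,"wz":0,"tx":0,"ty":0,"tz":20,"gripper":-1},{"wx":0,"wy":0,"wz":0,"tx":0,"ty":0,"tz":20,"gripper":-1}]' 40
python3 -c "
from h import *
to(.594,.1177,.0586,181.6)"
```

```text
time_s: 31.03
tool_pos: [0.5799, 0.3428, 0.1246]
tool_rot: [-179.9, -0.1, 167.8]
force: [0.6, 0.3, -2.5]
grip_width: 0.0218
grasp_force: 40.0
time_s: 31.45
tool_pos: [0.5867, 0.2292, 0.1241]
tool_rot: [-180.0, -0.1, -178.2]
force: [0.1, -0.1, -2.5]
grip_width: 0.0218
grasp_force: 40.0
time_s: 31.87
tool_pos: [0.5935, 0.1125, 0.1244]
tool_rot: [-179.9, -0.1, -178.6]
force: [0.1, 0.5, -3.0]
grip_width: 0.022
grasp_force: 40.0
time_s: 32.28
tool_pos: [0.5923, 0.1193, 0.1033]
tool_rot: [-180.0, -0.2, -178.2]
force: [0.6, 0.4, -2.9]
grip_width: 0.0214
grasp_force: 40.0
pos [0.5923 0.1193 0.1033] rot [-179.99   -0.18 -178.19] t 32.28 | shift now-axes [-1.7 -1.6 44.7] | shift after turn [-1.7 -1.6 44.7] | wz 0.21 grip 0.0214
```

```bash
python3 -m creep '[{"wx":0,"wy":0,"wz":0,"tx":0,"ty":0.5,"tz":7,"gripper":-1},{"wx":0,"wy":0,"wz":0,"tx":0,"ty":0.5,"tz":14,"gripper":-1},{"wx":0,"wy":0,"wz":0,"tx":0,"ty":0.5,"tz":18,"gripper":-1},{"wx":0,"wy":0,"wz":0,"tx":0,"ty":0.5,"tz":18,"gripper":-1}]' 40
python3 -m creep '[{"wx":0,"wy":0,"wz":0,"tx":0,"ty":0,"tz":3,"gripper":-1},{"wx":0,"wy":0,"wz":0,"tx":0,"ty":0,"tz":6,"gripper":-1},{"wx":0,"wy":0,"wz":0,"tx":0,"ty":0,"tz":9,"gripper":-1},{"wx":0,"wy":0,"wz":0,"tx":0,"ty":0,"tz":9,"gripper":-1}]' 40
python3 -m creep '[{"wx":0,"wy":0,"wz":0,"tx":0,"ty":0,"tz":3,"gripper":-1},{"wx":0,"wy":0,"wz":0,"tx":0,"ty":0,"tz":6,"gripper":-1},{"wx":0,"wy":0,"wz":0,"tx":0,"ty":0,"tz":9,"gripper":-1},{"wx":0,"wy":0,"wz":0,"tx":0,"ty":0,"tz":9,"gripper":-1}]' 40
python3 -m creep '[{"wx":0,"wy":0,"wz":0,"tx":0,"ty":0,"tz":3,"gripper":-1},{"wx":0,"wy":0,"wz":0,"tx":0,"ty":0,"tz":6,"gripper":-1},{"wx":0,"wy":0,"wz":0,"tx":0,"ty":0,"tz":9,"gripper":-1},{"wx":0,"wy":0,"wz":0,"tx":0,"ty":0,"tz":9,"gripper":-1}]' 40
python3 -m creep '[{"wx":0,"wy":0,"wz":0,"tx":0,"ty":0,"tz":2,"gripper":-1},{"wx":0,"wy":0,"wz":0,"tx":0,"ty":0,"tz":3,"gripper":-1},{"wx":0,"wy":0,"wz":0,"tx":0,"ty":0,"tz":3,"gripper":-1},{"wx":0,"wy":0,"wz":0,"tx":0,"ty":0,"tz":3,"gripper":-1}]' 40
python3 -c "
from h import *
to(.594,.1177,.0586,181.6)"
```

```text
time_s: 32.62
tool_pos: [0.5927, 0.1179, 0.0856]
tool_rot: [-180.0, -0.1, -178.3]
force: [0.3, 0.5, -2.2]
grip_width: 0.0218
grasp_force: 40.0
time_s: 32.95
tool_pos: [0.5941, 0.1177, 0.0784]
tool_rot: [180.0, 0.1, -178.4]
force: [1.2, -0.7, -2.1]
grip_width: 0.0223
grasp_force: 40.0
time_s: 33.28
tool_pos: [0.5976, 0.1137, 0.0724]
tool_rot: [-179.8, 0.5, -178.5]
force: [3.2, -6.7, 7.8]
grip_width: 0.0217
grasp_force: 40.0
time_s: 33.62
tool_pos: [0.5938, 0.1151, 0.0596]
tool_rot: [-179.8, -0.0, -178.5]
force: [0.7, -4.1, -6.6]
grip_width: 0.0218
grasp_force: 40.0
time_s: 33.95
tool_pos: [0.5938, 0.1166, 0.0584]
tool_rot: [-179.9, -0.0, -178.4]
force: [-3.5, -4.5, 5.2]
grip_width: 0.0216
grasp_force: 40.0
pos [0.5938 0.1166 0.0584] rot [-1.7993e+02 -1.0000e-02 -1.7839e+02] t 33.95 | shift now-axes [-0.3  1.1 -0.2] | shift after turn [-0.3  1.1 -0.2] | wz 0.01 grip 0.0216
```

```bash
python3 -m creep '[{"wx":0,"wy":0,"wz":0,"tx":0,"ty":0,"tz":2,"gripper":-1},{"wx":0,"wy":0,"wz":0,"tx":0,"ty":0,"tz":2,"gripper":-1},{"wx":0,"wy":0,"wz":0,"tx":0,"ty":0,"tz":-1,"gripper":0.3},{"wx":0,"wy":0,"wz":0,"tx":0,"ty":0,"tz":-2,"gripper":0.3},{"wx":0,"wy":0,"wz":0,"tx":0,"ty":0,"tz":-2,"gripper":0.3}]' 40
python3 -m creep '[{"wx":0,"wy":0,"wz":0,"tx":0,"ty":0,"tz":0,"gripper":0.3},{"wx":0,"wy":0,"wz":0,"tx":0,"ty":0,"tz":0,"gripper":0.3},{"wx":0,"wy":0,"wz":0,"tx":0,"ty":0,"tz":-35,"gripper":0.4},{"wx":0,"wy":0,"wz":0,"tx":0,"ty":0,"tz":-70,"gripper":0.4},{"wx":0,"wy":0,"wz":0,"tx":0,"ty":0,"tz":-100,"gripper":0.4}]' 40
python3 -c "
from h import *
to(.4315,.312,.157,189.2)
shafts()"
```

```text
time_s: 34.37
tool_pos: [0.5942, 0.1194, 0.0597]
tool_rot: [179.9, 0.1, -178.3]
force: [0.2, 0.5, -0.2]
grip_width: 0.0342
grasp_force: 0.0
time_s: 34.78
tool_pos: [0.5935, 0.1183, 0.1603]
tool_rot: [180.0, -0.0, -178.3]
force: [0.9, -0.1, 0.0]
grip_width: 0.0595
grasp_force: 0.0
pos [0.5935 0.1183 0.1603] rot [ 1.8000e+02 -1.0000e-02 -1.7833e+02] t 34.78 | shift now-axes [156.3 198.4   3.3] | shift after turn [129.  217.2   3.3] | wz -7.53 grip 0.0595
scene yellow [0.4307 0.3114 0.0209] px [381. 232.] 83 on axis [0.4306 0.3127] ztop 0.023 mid of ends [0.425  0.3121] len 0.188 yaw 6.3
top yellow [0.4331 0.3113 0.021 ] px [170. 228.] 60 on axis [0.4332 0.3102] ztop 0.024 mid of ends [0.4246 0.3092] len 0.177 yaw 7.2
```

```bash
python3 -m creep '[{"wx":0,"wy":0,"wz":0,"tx":16,"ty":20,"tz":0,"gripper":0.4},{"wx":0,"wy":0,"wz":0,"tx":36,"ty":46,"tz":0,"gripper":0.4},{"wx":0,"wy":0,"wz":0,"tx":57,"ty":72,"tz":0,"gripper":0.4},{"wx":0,"wy":0,"wz":0,"tx":78,"ty":99,"tz":0,"gripper":0.4}]' 40
python3 -m creep '[{"wx":0,"wy":0,"wz":-2,"tx":21,"ty":27,"tz":0,"gripper":0.4},{"wx":0,"wy":0,"wz":-4,"tx":42,"ty":54,"tz":0,"gripper":0.4},{"wx":0,"wy":0,"wz":-6,"tx":63,"ty":80,"tz":0,"gripper":0.4},{"wx":0,"wy":0,"wz":-6.8,"tx":78,"ty":99,"tz":0,"gripper":0.4},{"wx":0,"wy":0,"wz":-6.8,"tx":78,"ty":99,"tz":0,"gripper":0.4}]' 40
python3 -m creep '[{"wx":0,"wy":0,"wz":0,"tx":0,"ty":0,"tz":30,"gripper":0.4},{"wx":0,"wy":0,"wz":0,"tx":0,"ty":0,"tz":70,"gripper":0.4},{"wx":0,"wy":0,"wz":0,"tx":0,"ty":0,"tz":100,"gripper":0.4},{"wx":0,"wy":0,"wz":0,"tx":0,"ty":0,"tz":100,"gripper":0.4},{"wx":0,"wy":0,"wz":0,"tx":0,"ty":0,"tz":100,"gripper":0.4}]' 40
python3 -c "
from h import *
to(.432,.312,.004,188.5)
shafts()
for c in ('scene','top'):
  p,_=optics.read_camera(c);v=(140,200) if c=='scene' else (120,110);cv2.imwrite(f'pics/{c}4.png',cv2.resize(p[v[0]:v[0]+150,v[1]:v[1]+200,::-1],(800,600),interpolation=cv2.INTER_CUBIC))
"
```

```text
time_s: 35.22
tool_pos: [0.5116, 0.2153, 0.1583]
tool_rot: [-180.0, -0.0, -178.4]
force: [0.6, 0.9, 0.0]
grip_width: 0.061
grasp_force: 0.0
time_s: 35.63
tool_pos: [0.4268, 0.3171, 0.1583]
tool_rot: [179.8, -0.2, -171.0]
force: [0.3, 0.9, 0.3]
grip_width: 0.0609
grasp_force: 0.0
time_s: 36.05
tool_pos: [0.4309, 0.3101, 0.0575]
tool_rot: [-179.9, -0.2, -171.6]
force: [0.6, 0.4, 0.8]
grip_width: 0.0609
grasp_force: 0.0
pos [0.4309 0.3101 0.0575] rot [-179.86   -0.21 -171.57] t 36.05 | shift now-axes [-1.4  1.7 53.5] | shift after turn [-1.4  1.7 53.5] | wz -0.07 grip 0.0609
scene yellow [ 0.5976 -0.084   0.0734] px [241. 183.] 71 on axis [ 0.5974 -0.0765] ztop 0.076 mid of ends [ 0.5929 -0.0767] len 0.184 yaw 2.0
top yellow [ 0.5978 -0.0818  0.0731] px [280. 186.] 67 on axis [ 0.5978 -0.082 ] ztop 0.076 mid of ends [ 0.5921 -0.0822] len 0.178 yaw 1.2
```

View pics/scene4.png

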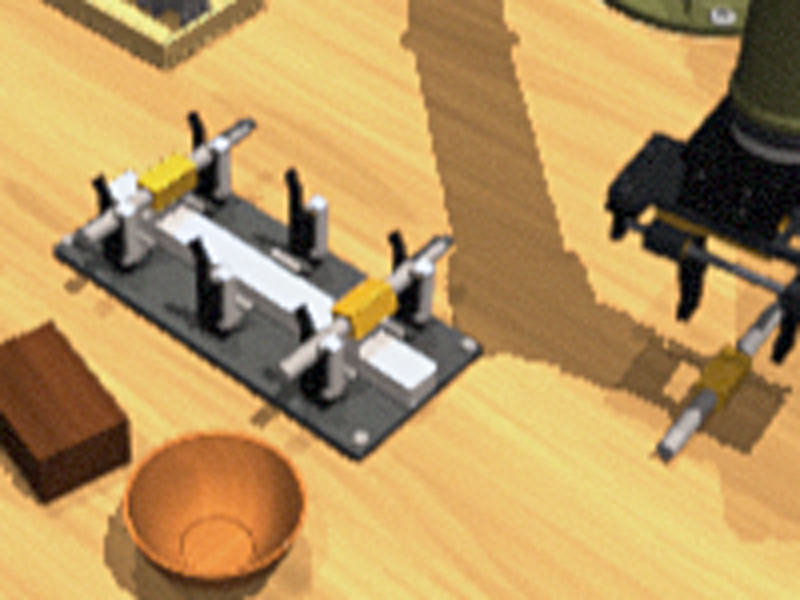

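The second shaft is seated in the third place (365,305). The third shaft's grip is still at (723,370), with the fingers above it.

```bash
python3 -m creep '[{"wx":0,"wy":0,"wz":0,"tx":-0.5,"ty":1,"tz":25,"gripper":0.4},{"wx":0,"wy":0,"wz":0,"tx":-0.5,"ty":1,"tz":46,"gripper":0.4},{"wx":0,"wy":0,"wz":0,"tx":-0.5,"ty":1,"tz":53.5,"gripper":0.4},{"wx":0,"wy":0,"wz":0,"tx":-0.5,"ty":1,"tz":53.5,"gripper":-1},{"wx":0,"wy":0,"wz":0,"tx":-0.5,"ty":1,"tz":53.5,"gripper":-1}]' 40
python3 -m creep '[{"wx":0,"wy":0,"wz":0,"tx":0,"ty":0,"tz":0,"gripper":-1},{"wx":0,"wy":0,"wz":0,"tx":0,"ty":0,"tz":0,"gripper":-1},{"wx":0,"wy":0,"wz":0,"tx":0,"ty":0,"tz":0,"gripper":-1},{"wx":0,"wy":0,"wz":0,"tx":0,"ty":0,"tz":0,"gripper":-1},{"wx":0,"wy":0,"wz":0,"tx":0,"ty":0,"tz":0,"gripper":-1}]' 40
python3 -m creep '[{"wx":0,"wy":0,"wz":0,"tx":0,"ty":0,"tz":0,"gripper":-1},{"wx":0,"wy":0,"wz":0,"tx":0,"ty":0,"tz":0,"gripper":-1}]' 40
```

```text
time_s: 36.67
tool_pos: [0.433, 0.3128, 0.0067]
tool_rot: [180.0, 0.1, -171.6]
force: [0.8, 0.1, -0.3]
grip_width: 0.0539
grasp_force: 0.0
time_s: 37.08
tool_pos: [0.4328, 0.3121, 0.0061]
tool_rot: [-180.0, 0.0, -171.5]
force: [-0.4, -3.6, 2.3]
grip_width: 0.022
grasp_force: 1.4
time_s: 37.25
tool_pos: [0.4329, 0.3121, 0.0061]
tool_rot: [-180.0, 0.0, -171.6]
force: [0.2, -1.9, 5.0]
grip_width: 0.0216
grasp_force: 40.0
```

```bash
python3 -m creep '[{"wx":0,"wy":0,"wz":0,"tx":0,"ty":0,"tz":-20,"gripper":-1},{"wx":0,"wy":0,"wz":0,"tx":0,"ty":0,"tz":-50,"gripper":-1},{"wx":0,"wy":0,"wz":0,"tx":0,"ty":0,"tz":-88,"gripper":-1},{"wx":0,"wy":0,"wz":0,"tx":0,"ty":0,"tz":-125,"gripper":-1}]' 40
python3 -m creep '[{"wx":0,"wy":0,"wz":1.5,"tx":-10,"ty":-27,"tz":0,"gripper":-1},{"wx":0,"wy":0,"wz":3,"tx":-22,"ty":-58,"tz":0,"gripper":-1},{"wx":0,"wy":0,"wz":4.5,"tx":-34,"ty":-91,"tz":0,"gripper":-1},{"wx":0,"wy":0,"wz":6,"tx":-47,"ty":-124,"tz":0,"gripper":-1},{"wx":0,"wy":0,"wz":6.8,"tx":-59.4,"ty":-157.7,"tz":0,"gripper":-1}]' 40
python3 -m creep '[{"wx":0,"wy":0,"wz":0,"tx":-18,"ty":-35,"tz":0,"gripper":-1},{"wx":0,"wy":0,"wz":0,"tx":-36,"ty":-70,"tz":0,"gripper":-1},{"wx":0,"wy":0,"wz":0,"tx":-54,"ty":-105,"tz":0,"gripper":-1},{"wx":0,"wy":0,"wz":0,"tx":-70,"ty":-135,"tz":0,"gripper":-1},{"wx":0,"wy":0,"wz":0,"tx":-77.7,"ty":-149.5,"tz":0,"gripper":-1}]' 40
python3 -m creep '[{"wx":0,"wy":0,"wz":0,"tx":0,"ty":0,"tz":0,"gripper":-1},{"wx":0,"wy":0,"wz":0,"tx":0,"ty":0,"tz":10,"gripper":-1},{"wx":0,"wy":0,"wz":0,"tx":0,"ty":0,"tz":25,"gripper":-1},{"wx":0,"wy":0,"wz":0,"tx":0,"ty":0,"tz":25,"gripper":-1},{"wx":0,"wy":0,"wz":0,"tx":0,"ty":0,"tz":25,"gripper":-1}]' 40
python3 -m creep '[{"wx":0,"wy":0,"wz":0,"tx":0,"ty":0,"tz":0,"gripper":-1},{"wx":0,"wy":0,"wz":0,"tx":0,"ty":0,"tz":0,"gripper":-1},{"wx":0,"wy":0,"wz":0,"tx":0,"ty":0,"tz":0,"gripper":-1}]' 40
python3 -c "
from h import *
to(.5965,.0175,.059,181.6)"
```

```text
time_s: 37.58
tool_pos: [0.4309, 0.3117, 0.1304]
tool_rot: [-179.9, -0.2, -171.5]
force: [1.6, 0.6, -2.8]
grip_width: 0.0215
grasp_force: 40.0
time_s: 38.0
tool_pos: [0.514, 0.1641, 0.1297]
tool_rot: [180.0, -0.1, -178.4]
force: [0.8, 0.3, -2.6]
grip_width: 0.0216
grasp_force: 40.0
time_s: 38.42
tool_pos: [0.5973, 0.0118, 0.1297]
tool_rot: [-179.8, -0.0, -178.7]
force: [-0.1, -1.7, -3.5]
grip_width: 0.0216
grasp_force: 40.0
time_s: 38.83
tool_pos: [0.5943, 0.02, 0.1036]
tool_rot: [180.0, -0.2, -178.2]
force: [-0.6, -0.3, -2.5]
grip_width: 0.0218
grasp_force: 40.0
time_s: 39.08
tool_pos: [0.5967, 0.0186, 0.1063]
tool_rot: [180.0, 0.1, -178.3]
force: [-0.5, -0.4, -3.3]
grip_width: 0.0218
grasp_force: 40.0
pos [0.5967 0.0186 0.1063] rot [ 1.7997e+02  8.0000e-02 -1.7830e+02] t 39.08 | shift now-axes [ 0.2 -1.  47.3] | shift after turn [ 0.2 -1.  47.3] | wz 0.1 grip 0.0218
```

```bash
python3 -m creep '[{"wx":0,"wy":0,"wz":0,"tx":0,"ty":-0.5,"tz":7,"gripper":-1},{"wx":0,"wy":0,"wz":0,"tx":0,"ty":-0.5,"tz":14,"gripper":-1},{"wx":0,"wy":0,"wz":0,"tx":0,"ty":-0.5,"tz":20,"gripper":-1},{"wx":0,"wy":0,"wz":0,"tx":0,"ty":-0.5,"tz":20,"gripper":-1}]' 40
python3 -m creep '[{"wx":0,"wy":0,"wz":0,"tx":0,"ty":0,"tz":3,"gripper":-1},{"wx":0,"wy":0,"wz":0,"tx":0,"ty":0,"tz":6,"gripper":-1},{"wx":0,"wy":0,"wz":0,"tx":0,"ty":0,"tz":9,"gripper":-1},{"wx":0,"wy":0,"wz":0,"tx":0,"ty":0,"tz":9,"gripper":-1}]' 40
python3 -m creep '[{"wx":0,"wy":0,"wz":0,"tx":0,"ty":0,"tz":3,"gripper":-1},{"wx":0,"wy":0,"wz":0,"tx":0,"ty":0,"tz":6,"gripper":-1},{"wx":0,"wy":0,"wz":0,"tx":0,"ty":0,"tz":9,"gripper":-1},{"wx":0,"wy":0,"wz":0,"tx":0,"ty":0,"tz":9,"gripper":-1}]' 40
python3 -m creep '[{"wx":0,"wy":0,"wz":0,"tx":0,"ty":0,"tz":3,"gripper":-1},{"wx":0,"wy":0,"wz":0,"tx":0,"ty":0,"tz":6,"gripper":-1},{"wx":0,"wy":0,"wz":0,"tx":0,"ty":0,"tz":9,"gripper":-1},{"wx":0,"wy":0,"wz":0,"tx":0,"ty":0,"tz":9,"gripper":-1}]' 40
python3 -m creep '[{"wx":0,"wy":0,"wz":0,"tx":0,"ty":0,"tz":2,"gripper":-1},{"wx":0,"wy":0,"wz":0,"tx":0,"ty":0,"tz":3,"gripper":-1},{"wx":0,"wy":0,"wz":0,"tx":0,"ty":0,"tz":3,"gripper":-1},{"wx":0,"wy":0,"wz":0,"tx":0,"ty":0,"tz":3,"gripper":-1}]' 40
python3 -c "
from h import *
to(.5965,.0175,.059,181.6)"
```

```text
time_s: 39.42
tool_pos: [0.5948, 0.0174, 0.0835]
tool_rot: [-180.0, -0.2, -178.4]
force: [0.3, 0.2, -3.8]
grip_width: 0.0212
grasp_force: 40.0
time_s: 39.75
tool_pos: [0.5976, 0.016, 0.0778]
tool_rot: [-179.9, 0.2, -178.4]
force: [0.1, -1.8, 1.5]
grip_width: 0.021
grasp_force: 40.0
time_s: 40.08
tool_pos: [0.5996, 0.0138, 0.0701]
tool_rot: [-179.8, 0.4, -178.4]
force: [2.7, -5.7, 4.4]
grip_width: 0.0218
grasp_force: 40.0
time_s: 40.42
tool_pos: [0.597, 0.016, 0.0591]
tool_rot: [-179.9, 0.1, -178.4]
force: [1.2, -2.0, 0.1]
grip_width: 0.0216
grasp_force: 40.0
time_s: 40.75
tool_pos: [0.5971, 0.0163, 0.0588]
tool_rot: [-180.0, 0.1, -178.4]
force: [-6.7, -4.9, 17.1]
grip_width: 0.022
grasp_force: 40.0
pos [0.5971 0.0163 0.0588] rot [-1.7998e+02  9.0000e-02 -1.7839e+02] t 40.75 | shift now-axes [ 0.6  1.2 -0.2] | shift after turn [ 0.6  1.2 -0.2] | wz 0.01 grip 0.022
```

Seated. I release, retreat up and back, and check.

```bash
python3 -m creep '[{"wx":0,"wy":0,"wz":0,"tx":0,"ty":0,"tz":-3,"gripper":0.3},{"wx":0,"wy":0,"wz":0,"tx":0,"ty":0,"tz":-3,"gripper":0.3},{"wx":0,"wy":0,"wz":0,"tx":0,"ty":0,"tz":-3,"gripper":0.3},{"wx":0,"wy":0,"wz":0,"tx":0,"ty":0,"tz":-3,"gripper":0.3},{"wx":0,"wy":0,"wz":0,"tx":0,"ty":0,"tz":-3,"gripper":0.3}]' 40
python3 -m creep '[{"wx":0,"wy":0,"wz":0,"tx":0,"ty":0,"tz":-10,"gripper":0.3},{"wx":0,"wy":0,"wz":0,"tx":0,"ty":0,"tz":-40,"gripper":0.4},{"wx":0,"wy":0,"wz":0,"tx":0,"ty":0,"tz":-80,"gripper":0.4},{"wx":0,"wy":0,"wz":0,"tx":0,"ty":0,"tz":-120,"gripper":0.4}]' 40
python3 -m creep '[{"wx":0,"wy":0,"wz":0,"tx":20,"ty":35,"tz":0,"gripper":0.4},{"wx":0,"wy":0,"wz":0,"tx":40,"ty":70,"tz":0,"gripper":0.4},{"wx":0,"wy":0,"wz":0,"tx":60,"ty":105,"tz":0,"gripper":0.4},{"wx":0,"wy":0,"wz":0,"tx":80,"ty":140,"tz":0,"gripper":0.4},{"wx":0,"wy":0,"wz":0,"tx":90,"ty":160,"tz":0,"gripper":0.4}]' 40
python3 -m creep '[{"wx":0,"wy":0,"wz":0,"tx":15,"ty":30,"tz":0,"gripper":0.4},{"wx":0,"wy":0,"wz":0,"tx":35,"ty":65,"tz":0,"gripper":0.4},{"wx":0,"wy":0,"wz":0,"tx":55,"ty":100,"tz":0,"gripper":0.4},{"wx":0,"wy":0,"wz":0,"tx":55,"ty":120,"tz":0,"gripper":0.4},{"wx":0,"wy":0,"wz":0,"tx":55,"ty":120,"tz":0,"gripper":0.4}]' 40
python3 -c "
from h import *
shafts()
tops(.045,.07,(.3,.48,-.45,-.2))
for q in ['bowl','wax','blockwood']: print(q,[np.round(r['point'],3).tolist() for r in nets.place_of(q,'top')][:1])
p,_=optics.read_camera('scene');cv2.imwrite('pics/s5.png',cv2.resize(p[100:280,170:410,::-1],(800,600),interpolation=cv2.INTER_CUBIC))
"
```

```text
time_s: 41.17
tool_pos: [0.596, 0.0182, 0.0581]
tool_rot: [180.0, -0.0, -178.3]
force: [-0.2, -1.1, -0.5]
grip_width: 0.047
grasp_force: 0.0
time_s: 41.5
tool_pos: [0.5953, 0.0174, 0.1795]
tool_rot: [-180.0, -0.1, -178.4]
force: [0.2, 0.5, 0.6]
grip_width: 0.0601
grasp_force: 0.0
time_s: 41.92
tool_pos: [0.4987, 0.1796, 0.1793]
tool_rot: [179.9, -0.0, -178.1]
force: [0.6, 1.4, 1.0]
grip_width: 0.0612
grasp_force: 0.0
time_s: 42.33
tool_pos: [0.4405, 0.2993, 0.1793]
tool_rot: [179.8, 0.0, -177.8]
force: [-0.4, 0.6, 0.7]
grip_width: 0.061
grasp_force: 0.0
scene yellow [ 0.5967 -0.0836  0.0738] px [241. 183.] 71 on axis [ 0.5964 -0.0769] ztop 0.077 mid of ends [ 0.5945 -0.0769] len 0.182 yaw 2.8
scene yellow [0.5938 0.0174 0.074 ] px [266. 198.] 66 on axis [0.596  0.0175] ztop 0.076 mid of ends [0.596  0.0168] len 0.198 yaw 92.0
top yellow [0.5928 0.0188 0.0729] px [252. 186.] 59 on axis [0.5887 0.0188] ztop 0.077 mid of ends [0.5888 0.0191] len 0.197 yaw 89.1
top yellow [ 0.5973 -0.0813  0.073 ] px [280. 186.] 69 on axis [ 0.5974 -0.0859] ztop 0.076 mid of ends [ 0.5919 -0.0861] len 0.179 yaw 1.6
scene 0.045 0.07 293 mean [ 0.3957 -0.3373  0.0536] rect [ 393.4 -341.4] [168.8  38.9] 89.9 px [233. 128.]
top 0.045 0.07 129 mean [ 0.3911 -0.2817  0.0543] rect [ 390.9 -282.9] [31.7 46.7] 2.1 px [334. 246.]
top 0.045 0.07 121 mean [ 0.3909 -0.3405  0.055 ] rect [ 390.3 -340.1] [31.6 44.4] 1.2 px [351. 247.]
top 0.045 0.07 116 mean [ 0.3907 -0.3998  0.055 ] rect [ 390.7 -399.8] [28.2 44.9] 2.2 px [368. 248.]
bowl [[0.779, 0.152, 0.004]]
wax [[0.753, -0.18, 0.0]]
blockwood [[0.791, -0.002, -0.005]]
```

View pics/s5.png

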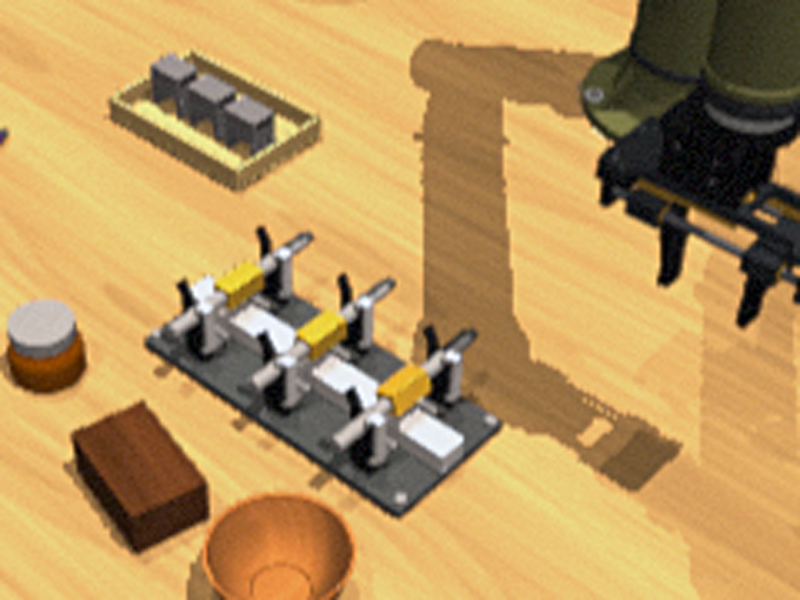

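All three shafts lie seated at (240,285), (322,333) and (405,390), and the blanks stand in the tray at (172,80), (210,100) and (250,122). I check the height of the third grip, which the colour filter missed, then hand in if it fits.

```bash
python3 -c "
from h import *
z=[]
for c in ('scene','top'):
  p,W,m=cloud(c);k=m&(abs(W[...,0]-.594)<.015)&(abs(W[...,1]-.117)<.02)&(W[...,2]>.065)
  z.append(np.percentile(W[k][:,2],60));print(c,W[k].mean(0).round(4),z[-1].round(4))
if all(abs(v-.075)<.004 for v in z): print(env.sign_off())
"
```

```text
scene [0.594  0.1165 0.0725] 0.0736
top [0.5939 0.1128 0.0724] 0.0738
the job is handed in; nothing more can be done
None
```

I handed the job in: all three shafts are seated in the rack's three places and all three blanks stand upright in the tray. The bowl, jar and wood block are where they were, to within camera accuracy. The hand-in gave no verdict.

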